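# Fit a gauged pressure roller to the welding machine and pin it

### The job

Try the loose steel pressure rollers on the gauge pin: stand one that slides all the way down it on the welding machine's roller seat with its bore over the hole, swing the strap over it until the holes line up, and push the clevis pin down through strap, roller and seat until its flange is flush on the strap. Put any other roller that fits into the shallow aluminium good tray and every roller that does not fit into the deep grey scrap crate. Leave the other things on the bench where they are.

Things in the scene. Friction and masses are not known exactly. Their poses are not given: they have to be found in the camera images.
- roller_a: A plain steel pressure roller: a ring 40 mm in outer diameter and 34 mm high, standing on its end on the bench, bore vertical, about 0.15 kg. Bore either 20 mm (fits the gauge pin) or 15 mm (does not); which, only a trial on the gauge tells. Origin: centre of its underside. None if this roller is absent in this run.
- roller_b: A plain steel pressure roller: a ring 40 mm in outer diameter and 34 mm high, standing on its end on the bench, bore vertical, about 0.15 kg. Bore either 20 mm (fits the gauge pin) or 15 mm (does not); which, only a trial on the gauge tells. Origin: centre of its underside. None if this roller is absent in this run.
- roller_c: A plain steel pressure roller: a ring 40 mm in outer diameter and 34 mm high, standing on its end on the bench, bore vertical, about 0.15 kg. Bore either 20 mm (fits the gauge pin) or 15 mm (does not); which, only a trial on the gauge tells. Origin: centre of its underside. None if this roller is absent in this run.
- roller_d: A plain steel pressure roller: a ring 40 mm in outer diameter and 34 mm high, standing on its end on the bench, bore vertical, about 0.15 kg. Bore either 20 mm (fits the gauge pin) or 15 mm (does not); which, only a trial on the gauge tells. Origin: centre of its underside. None if this roller is absent in this run.
- gauge: Go gauge, fixed: dark steel disc 64 mm across, 12 mm thick, with an upright steel gauge pin 17.5 mm in diameter in its middle; its last 10 mm taper to a 6 mm tip, 62 mm above the bench. A roller that fits slides down onto the disc (underside 12 mm above the bench); one that does not stops on the taper, underside over 50 mm above the bench. Origin: centre of the disc's underside.
- seat (a point): Centre of the roller seat's top face, 55 mm above the bench; z up. The seat is a level fixed aluminium plate 130 (x) x 110 (y) x 12 mm with an 18 mm vertical through hole at this point; nothing but careful placing centres the roller on it. A beam along the seat's -y axis joins it to the green welding machine, whose casing begins 180 mm away (190 mm high, blower on top to 295 mm).
- strap_hinge (a point): Point on the vertical hinge axis of the strap, 80 mm from the seat's centre along -y of the seat, level with the strap's top face (100 mm above the bench).
- strap (a joint): Angle (rad) of the flat steel strap, 8 mm thick, 36 mm wide, underside 92 mm above the bench (3 mm over a seated roller). It swings level on its hinge, counterclockwise from above as the value grows, -0.4 to 1.8. At 0 its hole is exactly over the seat's hole (no stop there); at 1.5 it is clear, to the seat's -x side. Friction (0.12 N m) keeps it where it is left.
- strap_hole (a point): Centre of the 18 mm vertical through hole in the strap, on the strap's top face, 80 mm from the hinge axis.
- strap_grip (a point): Point on the axis of the strap's upright black knob (16 mm diameter, 40 mm high, standing on the strap's top face), 25 mm above the strap's top face, 135 mm from the hinge axis, beyond the hole.
- pin: Steel clevis pin, 0.22 kg, upright: shank 14 mm in diameter, 80 mm long, its last 12 mm tapering to 5 mm; above it a flange 34 mm across, 5 mm thick, then a round dark grip 22 mm in diameter, 40 mm high. Origin: centre of the flange's underside, z up the pin. It starts hanging by its flange in the hole of the pin stand; lift it 85 mm to clear.
- pin_tip (a point): The pin's lower tip, 80 mm below its origin.
- stand: Pin stand, fixed: a small aluminium bridge 70 x 70 mm at the foot, 95 mm high, with an 18 mm vertical hole in the middle of its top. Origin: on the bench below the hole.
- tray: Good tray, fixed: the shallow bare-aluminium tray, 170 mm along its x, 140 mm along its y, rim 20 mm high, floor and walls 4 mm thick. Origin: centre of its underside, on the bench.
- crate: Scrap crate, fixed: the deep grey plastic box of the same outline (170 x 140 mm), rim 45 mm high, walls and floor 5 mm thick. Origin: centre of its underside, on the bench.
- screwdriver: Bystander: screwdriver 200 mm long lying near the robot's base.
- wrench: Bystander: wrench 170 mm long lying beyond the gauge and pin stand.
- tape: Bystander: roll of yellow tape 90 mm across, 40 mm high, at the back.
- cleaner: Bystander: small white bottle, 48 mm across, 110 mm high, near the tray and crate.
- nut: Bystander: brass disc nut 26 mm across, 12 mm high, between the gauge and the pin stand.
- calliper_case: Bystander: flat black case 50 x 160 x 22 mm at the back.
- brush: Bystander: brush 180 mm long lying near the robot's base.
There are look-alikes about, which are no part of the job. What is shaped like the roller_b but blue or purple is not meant.

How it is judged:
By the outcome, as a careful person would: the job done as asked, in the order asked, and still so for the second after the job is handed in, with the robot touching nothing.
Of roller_b, roller_c, roller_d only 2 to 3 are there at a start; the rules pass over those that are not, and their reading is None.
At some moment in a run one of roller_a, roller_b, roller_c, roller_d may be knocked a few centimetres aside while the robot is not near it.
It also fails if it takes over 210 s, if anything falls off the work surface, if the arm or the gripper's body presses on something with over 40 N, if the wrist force passes 120 N, or if a joint passes its speed limit or range.

### The arm

A 6-joint arm with a two-finger parallel gripper is mounted at the origin on the work surface. World frame = base frame: x ahead of the robot, y to its left, z up, the work surface at z = 0. Lengths are in m, angles in rad, forces in N, time in s.
With the tool pointing down it reaches from about 0.3 to 0.875 m from the base axis. Payload 6.4 kg.
Tool frame: the origin (TCP) lies at the very end of the fingers, on their centre line; the grasp point (between the pads) lies 19 mm behind it; x points along the fingers, y is the direction in which the jaws open and shut, and the axes are right-handed (so a half turn about x gives the same grasp; the last joint's range is limited). The gripper opens to 85 mm and grips with 20 to 120 N. Pads are 22 mm wide; open, the fingers measure 114 mm over their backs; the gripper's body (76 mm by 85 mm) begins 54 mm behind the grasp point. The pads swing forward as they close: fully open they stand 13 mm farther back than shut.
Start: joints at [0.917, 0.181, 1.607, -0, 1.354, -0.206], TCP at [0.249, 0.518, 0.231] pointing down, gripper open.
Joint ranges: [-2.99, 2.99], [-0.89, 2.07], [0.3, 2.58], [-1.14, 4.28], [0, 2.63], [-3.12, 3.12]. Speed limits (rad/s): [2.57, 2.57, 3.01, 3.14, 3.14, 3.14].

### API

Orientations are given as a unit quaternion [w, x, y, z].
In Python, from bench import status, optics, hand_in gives the robot as it stands. The module is installed in compiled form; this text tells all that it offers.
- The arm moves only by the shell command python3 -m jog 'ROWS'. ROWS is JSON, one flat list of numbers, 5 for each row, row after row: the shift along the tool's x, y, z in mm, then the turn about the tool's x in degrees, then the opening in per cent of the stroke, from 0 (shut) to 100 (fully open). In form: [tx, ty, tz, yaw, gripper, tx, ty, tz, yaw, gripper, ...]. A call has exactly 5 rows; each row is the pose to reach, as a shift and turn from the pose commanded when the call began, along the tool's axes at that moment; what a row does not reach only later rows make up. A row lasts 1/10 s, in which the tool goes at most 50 mm and 8.59 degrees, less where a joint would pass 70% of its speed; a pose out of reach is approached as far as the arm can. A call with a gripper value outside its range is refused whole. The fingers move at their own pace and stop on an object; the grip force is fixed at half the most. Time passes only in rows, so rows that repeat a pose let the fingers close, or fill a call up. It gives the time, the measured TCP pose, the force and the opening at its end, in the units of the state.
- status.get_obs(): the state, without advancing time (a new reading comes with each control period).
- optics.camera(name): name is "side" or "top" or "wrist"; returns the picture (400x640x3 uint8, red, green, blue); there is no depth.
- optics.get_calibration(name): a dict with "vertical_fov" (degrees; the focal length in pixels is half the picture's height over the tangent of half this angle, whatever the lens; pixels are square), "cx", "cy" (the principal point, pixels), "k1" (the pictures are not rectified: a ray, as slopes to the right and down, at radius r is drawn at 1 + k1 r^2 times it, then the intrinsics apply), "extrinsics" (4x4, takes a point from camera to world coordinates). Camera axes: x right, y up, looking along -z (the intrinsics and any distortion apply to the point x, -y, -z); pixel columns grow to the right and rows downward; lengths in m; the calibration is good to about 2 mm. A picture is of the moment at which its call begins: read the wrist's pose just before it. get_calibration takes no time and is no camera call; for the wrist camera it gives the pose at the moment of the call.
- hand_in(): hands the job in, once; it reports no verdict.
The state is a dict: "time_s": time; "q": joint angles; "dq": joint speeds; "joint_efforts": joint torques, N m; "eef_pos": TCP position; "eef_rot": TCP orientation; "wrist_force": force on the tool from outside, world axes, zero at the start; "torque": the same for the moment, N m; "opening": opening from 0.0 (shut) to 1.0 (fully open).
Only numpy, scipy, OpenCV 4.12 (cv2) and the standard library are available. Lean on these libraries where they do the work, as an engineer would, in place of code of your own. Each camera call takes 0.05 s, during which the arm holds its last target. There are 200 camera calls.

## Working session

There is one attempt and no reset: what is moved stays moved. The work goes in short steps, Python scripts to look and compute and a shell command to move; the robot and the scene stay as the last step left them, time stands still between calls to the robot, and variables do not carry over. Pictures are saved under pics/ and viewed, on a budget of 14 in all, crops included, one or two more only if the job needs it, and the job is handed in when it is done.

```bash
mkdir -p pics; cat > h.py <<'E'
import numpy as np, cv2
from bench import status, optics
def shot(n):
    c=optics.get_calibration(n); im=optics.camera(n); return np.array(im),c
def K(c):
    f=200/np.tan(np.radians(c['vertical_fov'])/2); return f
def ray(c,u,v):
    f=K(c); x=(u-c['cx'])/f; y=(v-c['cy'])/f
    rd=np.hypot(x,y); r=rd
    for _ in range(30): r=rd/(1+c['k1']*r*r)
    s=r/rd if rd>0 else 1
    E=np.array(c['extrinsics']); d=E[:3,:3]@np.array([x*s,-y*s,-1]); return E[:3,3],d
def onz(c,u,v,z):
    o,d=ray(c,u,v); return o+d*(z-o[2])/d[2]
def proj(c,p):
    E=np.array(c['extrinsics']); q=E[:3,:3].T@(np.array(p)-E[:3,3]); x=q[0]/-q[2]; y=-q[1]/-q[2]
    k=1+c['k1']*(x*x+y*y); f=K(c); return np.array([c['cx']+f*x*k,c['cy']+f*y*k])
def save(n,im): cv2.imwrite('pics/'+n+'.png',im[:,:,::-1])
def R():
    w,x,y,z=status.get_obs()['eef_rot']
    return np.array([[1-2*(y*y+z*z),2*(x*y-z*w),2*(x*z+y*w)],[2*(x*y+z*w),1-2*(x*x+z*z),2*(y*z-x*w)],[2*(x*z-y*w),2*(y*z+x*w),1-2*(x*x+y*y)]])
def go(p):
    o=status.get_obs(); d=np.array(p)-o['eef_pos']; return np.round(R().T@d*1000,1)
E
python3 - <<'E'
from h import *
import pickle
for n in ['top','side','wrist']:
    im,c=shot(n); save(n+'0',im); pickle.dump((im,c),open(n+'.pkl','wb'))
    print(n,c['vertical_fov'],c['cx'],c['cy'],c['k1'],np.round(c['extrinsics'],3).tolist())
print(status.get_obs()); print(R().round(3))
E
```

```text
top 46.10325951072661 316.1644819533781 197.6283461455567 -0.1438193582165831 [[0.036, 0.974, -0.226, 0.269], [-0.999, 0.036, -0.005, 0.057], [0.003, 0.226, 0.974, 1.449], [0.0, 0.0, 0.0, 1.0]]
side 52.196647756373636 311.7714876799789 206.59367007003038 -0.042924010174276495 [[0.762, 0.493, -0.421, 0.169], [-0.648, 0.564, -0.512, -0.457], [-0.015, 0.663, 0.749, 0.849], [0.0, 0.0, 0.0, 1.0]]
wrist 66.38142427946963 314.89591390149246 201.5261807651497 -0.021098027603866806 [[0.433, -0.86, -0.27, 0.179], [0.901, 0.412, 0.133, 0.55], [-0.003, -0.301, 0.954, 0.373], [0.0, 0.0, 0.0, 1.0]]
{'time_s': 0.15, 'q': array([ 9.16709563e-01,  1.81369584e-01,  1.60773655e+00,  3.08149636e-06,
        1.35375818e+00, -2.06287178e-01]), 'dq': array([ 0.00117103, -0.00134342, -0.00366968, -0.00027997,  0.00142874,
        0.000795  ]), 'joint_efforts': array([ 1.69436909e-03, -4.45255387e+01, -3.51696360e+01, -1.86598791e-04,
        5.72198653e-03,  5.06390961e-05]), 'eef_pos': array([0.24870025, 0.51800205, 0.23061173]), 'eef_rot': array([ 0.68926802,  0.15659358,  0.68964495, -0.15740996]), 'wrist_force': array([-0.14264796,  0.57931992, -0.07041141]), 'torque': array([-0.01373734, -0.01095257, -0.03498325]), 'opening': 0.9984494641459842}
[[-0.001  0.433  0.901]
 [-0.001  0.901 -0.433]
 [-1.    -0.001 -0.   ]]
```

View pics/top0.png

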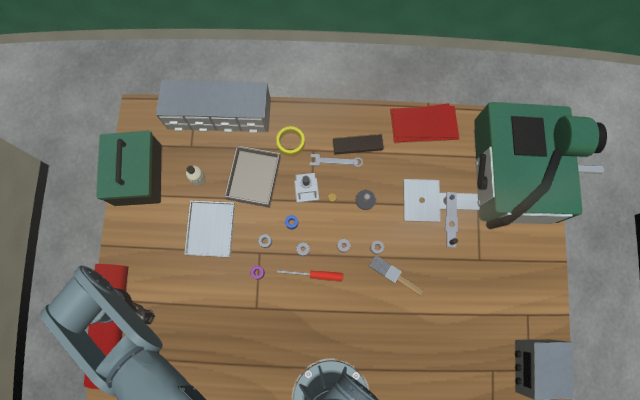

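View pics/side0.png

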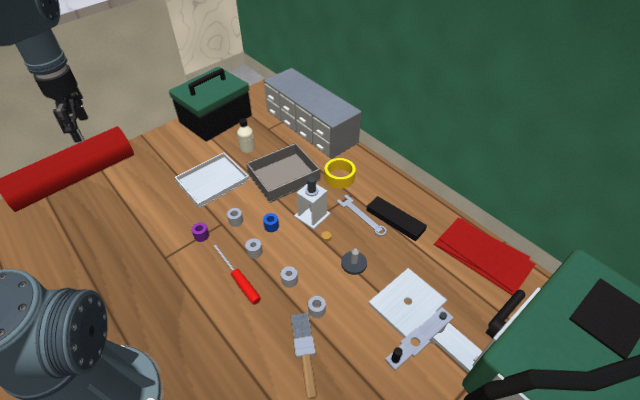

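The top view shows four grey rollers at (265,241), (303,249), (344,245) and (377,247). The blue (291,222) and purple (257,272) rings are look-alikes. The gauge is at (366,199), with the brass nut at (332,197). The stand and pin are at (307,185), the tray at (210,229), the crate at (253,176), the seat hole at (422,200), and the strap runs from its hinge at about (452,198) to the knob at (452,241).

```bash
python3 - <<'E'
from h import *
import pickle
im,c=pickle.load(open('top.pkl','rb')); ims,cs=pickle.load(open('side.pkl','rb'))
cr=cv2.resize(im[130:290,220:480],None,fx=3,fy=3,interpolation=cv2.INTER_CUBIC); save('crop_top',cr)
for n,(u,v),z in [('r1',(265,240.5),.034),('r2',(303,249),.034),('r3',(344,245),.034),('r4',(377,247),.034),('blue',(291,222),.034),('purp',(257,272),.034),('gauge',(366,199.5),.012),('nut',(332,197),.012),('pin',(307,181),.14),('tray',(210,229),.01),('crate',(253,176),.03),('seat',(422,200),.055),('hinge',(452,198),.1),('knob',(452,241),.14),('cleaner',(195,175),.1)]:
    p=onz(c,u,v,z); print(n,p.round(3),np.hypot(*p[:2]).round(3),proj(cs,p).round(0))
E
```

```text
r1 [0.457 0.215 0.034] 0.505 [234. 214.]
r2 [0.436 0.098 0.034] 0.447 [253. 245.]
r3 [ 0.453 -0.025  0.034] 0.453 [289. 274.]
r4 [ 0.45  -0.125  0.034] 0.467 [317. 304.]
blue [0.517 0.138 0.034] 0.536 [270. 219.]
purp [0.361 0.233 0.034] 0.43 [199. 228.]
gauge [ 0.601 -0.092  0.012] 0.608 [355. 262.]
nut [0.605 0.015 0.012] 0.606 [327. 235.]
pin [0.62  0.092 0.14 ] 0.627 [311. 181.]
tray [0.49  0.392 0.01 ] 0.627 [212. 179.]
crate [0.66  0.265 0.03 ] 0.711 [283. 170.]
seat [ 0.596 -0.26   0.055] 0.65 [409. 302.]
hinge [ 0.595 -0.341  0.1  ] 0.686 [443. 319.]
knob [ 0.46  -0.326  0.14 ] 0.564 [394. 349.]
cleaner [0.638 0.431 0.1  ] 0.769 [242. 128.]
```

View pics/crop_top.png

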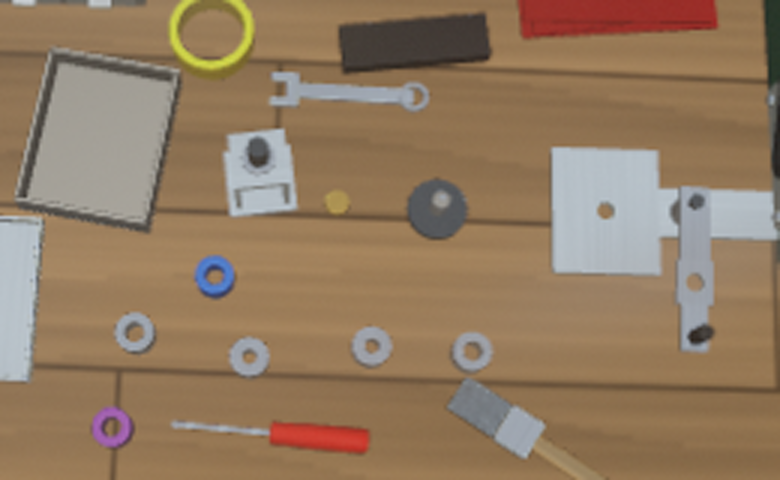

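The four grey rings are the rollers; blue and purple are excluded. I'll go above the row with the tool squared to the world axes.

```bash
python3 -m jog '[-10,-178,170,-25.7,100,-10,-178,170,-25.7,100,-10,-178,170,-25.7,100,-10,-178,170,-25.7,100,-10,-178,170,-25.7,100]'; python3 -m jog '[-9,-234,75,0,80,-9,-234,75,0,80,-9,-234,75,0,80,-9,-234,75,0,80,-9,-234,75,0,80]';  python3 -m jog '[0,0,0,0,80,0,0,0,0,80,0,0,0,0,80,0,0,0,0,80,0,0,0,0,80]'; python3 - <<'E'
from h import *
import pickle
im,c=shot('wrist'); save('w1',im); pickle.dump((im,c),open('w1.pkl','wb')); print(R().round(3))
for p in [(.457,.215,.034),(.436,.098,.034),(.453,-.025,.034),(.45,-.125,.034),(.601,-.092,.062)]: print(proj(c,p).round(0))
E
```

```text
time_s: 0.65
eef_pos: [0.3231, 0.2888, 0.2409]
eef_rot: [0.707, -0.001, 0.707, 0.001]
wrist_force: [1.6, 0.3, -0.5]
opening: 1.005
time_s: 1.15
eef_pos: [0.3984, 0.0543, 0.2502]
eef_rot: [0.707, -0.0, 0.707, 0.0]
wrist_force: [0.7, 0.5, -0.8]
opening: 0.8
time_s: 1.65
eef_pos: [0.398, 0.0578, 0.2499]
eef_rot: [0.707, -0.001, 0.707, 0.001]
wrist_force: [-0.3, -0.3, 0.8]
opening: 0.799
[[-0.    -0.003  1.   ]
 [ 0.     1.     0.003]
 [-1.     0.    -0.   ]]
[441. 220.]
[349. 203.]
[250. 216.]
[170. 213.]
[201. 329.]
```

View pics/w1.png

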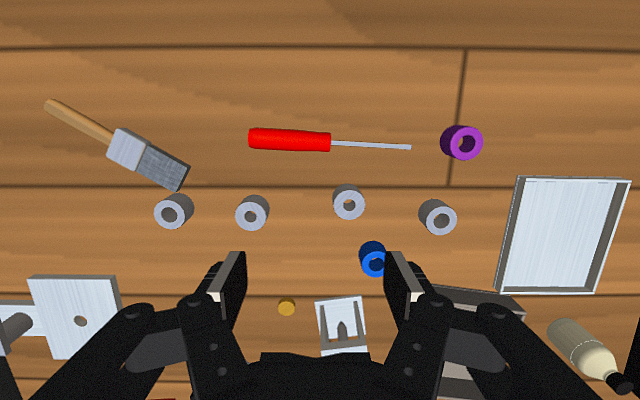

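The wrist view shows the rollers at about (439,217), (348,203), (252,213) and (173,211), which agrees with my projections. Next I'll measure them by the bore edge on the top face and the ring's outline.

```bash
cat >> h.py <<'E'
def ring(im,c,p,z=None,w=26):
    """bright top-face ring near predicted point p (top-face centre); returns world centre & bore/outer diameters"""
    u,v=proj(c,p).astype(int); x0,y0=u-w,v-w
    s=4; cr=cv2.resize(im[y0:y0+2*w,x0:x0+2*w],None,fx=s,fy=s,interpolation=cv2.INTER_CUBIC)
    hsv=cv2.cvtColor(cr,cv2.COLOR_RGB2HSV); g=hsv[:,:,2].copy(); g[hsv[:,:,1]>60]=0
    vals=g[g>0]; t,_=cv2.threshold(vals.reshape(-1,1),0,255,cv2.THRESH_OTSU)
    m=(g>t).astype(np.uint8)*255
    cs,h=cv2.findContours(m,cv2.RETR_CCOMP,cv2.CHAIN_APPROX_NONE)
    out=[]
    for k,q in enumerate(cs):
        a=cv2.contourArea(q)
        if a<400 or len(q)<20: continue
        W=np.array([onz(c,x0+(px+.5)/s-.5,y0+(py+.5)/s-.5,p[2])[:2] for px,py in cv2.convexHull(q)[:,0]],dtype=np.float32)
        A=np.c_[2*W,np.ones(len(W))]; sol=np.linalg.lstsq(A,(W**2).sum(1),rcond=None)[0]
        out.append((h[0][k][3]>=0,sol[:2].round(4),round(2000*np.sqrt(sol[2]+sol[:2]@sol[:2]),1)))
    return t,out
E
python3 - <<'E'
from h import *
import pickle
im,c=pickle.load(open('w1.pkl','rb'))
for p in [(.457,.215,.034),(.436,.098,.034),(.453,-.025,.034),(.45,-.125,.034)]: print(ring(im,c,p))
E
```

```text
(141.0, [(np.False_, array([0.4585, 0.2153]), np.float64(39.0)), (np.True_, array([0.4583, 0.2152]), np.float64(21.1))])
(144.0, [(np.False_, array([0.4379, 0.0984]), np.float64(39.0)), (np.True_, array([0.438 , 0.0984]), np.float64(16.0))])
(144.0, [(np.False_, array([ 0.4534, -0.0245]), np.float64(38.9)), (np.True_, array([ 0.4534, -0.0245]), np.float64(16.0))])
(141.0, [(np.False_, array([ 0.4516, -0.1264]), np.float64(39.1)), (np.True_, array([ 0.4514, -0.1263]), np.float64(21.1))])
```

The measured diameters suggest r1 and r4 have 20 mm bores and r2 and r3 have 15 mm; the gauge will confirm. I'll take r4 first.

```bash
python3 -m jog '[160,-184,53.5,0,75,160,-184,53.5,0,75,160,-184,53.5,0,75,160,-184,53.5,0,75,160,-184,53.5,0,75]'; python3 -m jog '[0,0,0,0,75,0,0,0,0,75,0,0,0,0,75,0,0,0,0,75,0,0,0,0,75]';python3 - <<'E'
from h import *
import pickle
im,c=shot('wrist'); print(go((.4515,-.1264,.006)),R().round(3).tolist())
print(ring(im,c,(.4515,-.1264,.034),w=60))
E
```

```text
time_s: 2.2
eef_pos: [0.4525, -0.1283, 0.089]
eef_rot: [0.707, -0.001, 0.707, 0.001]
wrist_force: [0.6, 0.8, -0.1]
opening: 0.752
time_s: 2.7
eef_pos: [0.4527, -0.1269, 0.0915]
eef_rot: [0.708, -0.001, 0.706, 0.0]
wrist_force: [0.0, 0.2, -0.7]
opening: 0.75
[85.3  0.7 -1.3] [[0.002, -0.002, 1.0], [-0.001, 1.0, 0.002], [-1.0, -0.001, 0.002]]
(152.0, [(np.False_, array([ 0.4518, -0.1268]), np.float64(38.8)), (np.True_, array([ 0.4517, -0.1268]), np.float64(20.9))])
```

```bash
python3 -m jog '[45,0,-1,0,75,85,0,-1,0,75,85,0,-1,0,75,85,0,-1,0,75,85,0,-1,0,75]'; python3 -m jog '[0,0,0,0,20,0,0,0,0,20,0,0,0,0,20,0,0,0,0,20,0,0,0,0,20]'; python3 -m jog '[0,0,0,0,20,0,0,0,0,20,0,0,0,0,20,0,0,0,0,20,0,0,0,0,20]'; python3 -m jog '[-50,0,0,0,20,-100,0,0,0,20,-144,0,0,0,20,-144,0,0,0,20,-144,0,0,0,20]';  python3 -m jog '[0,0,120,0,20,0,0,120,0,20,0,0,120,0,20,0,0,120,0,20,0,0,120,0,20]'; python3 -m jog '[0,0,0,0,20,0,0,0,0,20,0,0,0,0,20,0,0,0,0,20,0,0,0,0,20]';python3 - <<'E'
from h import *
import pickle
im,c=shot('wrist'); save('w2',im); pickle.dump((im,c),open('w2.pkl','wb')); print(proj(c,(.601,-.092,.062)),proj(c,(.601,-.092,.012)))
E
```

```text
time_s: 3.25
eef_pos: [0.4527, -0.1283, 0.0073]
eef_rot: [0.708, -0.001, 0.706, -0.0]
wrist_force: [0.2, 0.2, 0.4]
opening: 0.747
time_s: 3.75
eef_pos: [0.4525, -0.1282, 0.0074]
eef_rot: [0.708, -0.001, 0.706, -0.0]
wrist_force: [-2.8, 2.1, 12.6]
opening: 0.452
time_s: 4.25
eef_pos: [0.4525, -0.1282, 0.0074]
eef_rot: [0.708, -0.001, 0.706, -0.0]
wrist_force: [-2.6, 3.4, 12.8]
opening: 0.454
time_s: 4.75
eef_pos: [0.4518, -0.1279, 0.1508]
eef_rot: [0.708, -0.001, 0.706, -0.0]
wrist_force: [0.3, -0.6, -2.2]
opening: 0.451
time_s: 5.25
eef_pos: [0.5693, -0.1266, 0.1466]
eef_rot: [0.706, 0.0, 0.709, 0.001]
wrist_force: [-0.6, 0.2, -1.4]
opening: 0.452
time_s: 5.75
eef_pos: [0.5709, -0.1275, 0.1493]
eef_rot: [0.707, -0.0, 0.707, 0.0]
wrist_force: [-0.2, -0.2, -0.6]
opening: 0.452
[359.71047285 241.81874156] [352.6211734 219.9967474]
```

View pics/w2.png

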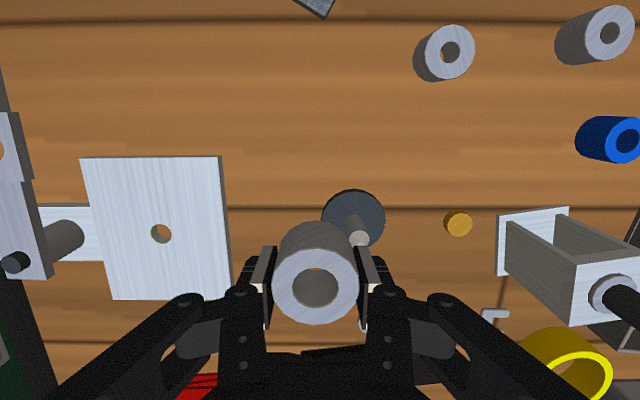

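The picture shows the roller in the jaws at (315,286), the gauge disc at about (353,218) half hidden, and the seat hole at (161,234). I'll step back so that the gauge is fully visible.

```bash
python3 -m jog '[0,10,-50,0,20,0,20,-80,0,20,0,20,-80,0,20,0,20,-80,0,20,0,20,-80,0,20]'; python3 -m jog '[0,0,0,0,20,0,0,0,0,20,0,0,0,0,20,0,0,0,0,20,0,0,0,0,20]';python3 - <<'E'
from h import *
import pickle
im,c=shot('wrist'); save('w3',im); pickle.dump((im,c),open('w3.pkl','wb')); print(status.get_obs()['eef_pos'])
u,v=proj(c,(.601,-.092,.012)).astype(int); w=60; s=4; print(u,v)
def fit(W):
    A=np.c_[2*W,np.ones(len(W))]; sol=np.linalg.lstsq(A,(W**2).sum(1),rcond=None)[0]; return sol[:2].round(4),2000*np.sqrt(sol[2]+sol[:2]@sol[:2])
cr=cv2.resize(im[v-w:v+w,u-w:u+w],None,fx=s,fy=s,interpolation=cv2.INTER_CUBIC)
hsv=cv2.cvtColor(cr,cv2.COLOR_RGB2HSV)
m=((hsv[:,:,0]>90)&(hsv[:,:,0]<125)&(hsv[:,:,2]<130)&(hsv[:,:,2]>40)).astype(np.uint8)*255
save('m3',np.hstack([cr,cv2.merge([m,m,m])])[:, :, :][::1]) 
print(hsv[240+60,240],hsv[240,240-60])
n,l,st,ce=cv2.connectedComponentsWithStats(m); k=1+st[1:,4].argmax(); print(st[k],ce[k])
q=max(cv2.findContours((l==k).astype(np.uint8),cv2.RETR_EXTERNAL,cv2.CHAIN_APPROX_NONE)[0],key=cv2.contourArea)
W=np.array([onz(c,u-w+(x+.5)/s-.5,v-w+(y+.5)/s-.5,.012)[:2] for x,y in cv2.convexHull(q)[:,0]]); print(fit(W))
# in-hand roller
e=status.get_obs()['eef_pos']; print(ring(im,c,(e[0],e[1],e[2]-.0074+.034),w=60))
E
```

```text
time_s: 6.3
eef_pos: [0.4921, -0.108, 0.1498]
eef_rot: [0.708, -0.001, 0.706, -0.0]
wrist_force: [0.8, -0.3, -1.6]
opening: 0.457
time_s: 6.8
eef_pos: [0.491, -0.1075, 0.149]
eef_rot: [0.707, -0.0, 0.707, 0.0]
wrist_force: [-0.3, -0.3, -0.9]
opening: 0.453
[ 0.49095689 -0.10743924  0.14897128]
330 290
[112  35 196] [ 9 28 92]
[312 203  48 127 488] [344.61680328 275.16188525]
(array([ 0.6021, -0.0936]), np.float64(65.29919944788341))
(131.0, [(np.False_, array([ 0.4897, -0.0838]), np.float64(5.0)), (np.False_, array([ 0.4898, -0.1328]), np.float64(4.5)), (np.False_, array([ 0.4907, -0.1084]), np.float64(39.2)), (np.True_, array([ 0.49  , -0.1087]), np.float64(20.5))])
```

```bash
python3 -c "
import cv2;a=cv2.imread('pics/m3.png');cv2.imwrite('pics/m3s.png',cv2.resize(a,(800,400)))"
```

```text
(no output)
```

View pics/m3s.png

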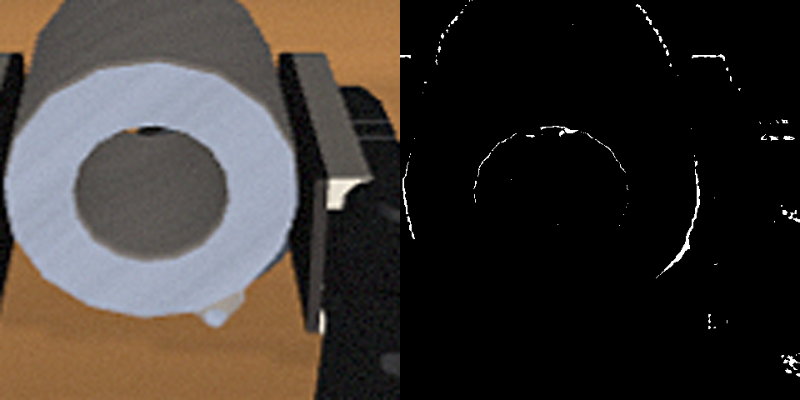

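I moved the wrong way, and the roller now hides the gauge. I'll go past it instead.

```bash
python3 -m jog '[-10,10,50,0,20,-10,17,100,0,20,-10,17,175,0,20,-10,17,175,0,20,-10,17,175,0,20]'; python3 -m jog '[0,0,0,0,20,0,0,0,0,20,0,0,0,0,20,0,0,0,0,20,0,0,0,0,20]';python3 - <<'E'
from h import *
import pickle
im,c=shot('wrist'); save('w4',im); pickle.dump((im,c),open('w4.pkl','wb')); print(status.get_obs()['eef_pos'])
for p in [(.601,-.092,.012),(.601,-.092,.062),(.596,-.26,.055),(.62,.092,.14)]: print(proj(c,p))
E
```

```text
time_s: 7.35
eef_pos: [0.6688, -0.0902, 0.1584]
eef_rot: [0.708, -0.001, 0.707, 0.001]
wrist_force: [0.0, 0.4, -1.7]
opening: 0.454
time_s: 7.85
eef_pos: [0.6656, -0.0905, 0.1595]
eef_rot: [0.707, -0.0, 0.707, 0.0]
wrist_force: [0.1, 0.5, -1.4]
opening: 0.453
[ 0.66573892 -0.09047397  0.15944491]
[314.76124852 119.27405482]
[314.6737662 122.1705517]
[101.07275492 115.90950931]
[649.44692497 167.59727896]
```

View pics/w4.png

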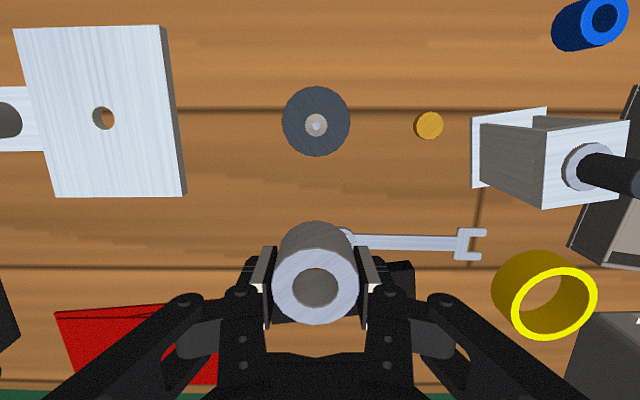

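The view now shows the gauge disc at (316,121) with its pin seen end-on, and the seat hole at (103,118). I'll compute both.

```bash
cat >> h.py <<'E'
def blob(im,c,uv,z,w,cond,s=4):
    """largest blob satisfying cond(hsv) round pixel uv; circle fit of its hull on plane z"""
    u,v=int(uv[0]),int(uv[1]); y0,x0=max(v-w,0),max(u-w,0)
    cr=cv2.resize(im[y0:v+w,x0:u+w],None,fx=s,fy=s,interpolation=cv2.INTER_CUBIC)
    m=cond(cv2.cvtColor(cr,cv2.COLOR_RGB2HSV).astype(int)).astype(np.uint8)
    q=max(cv2.findContours(m,cv2.RETR_EXTERNAL,cv2.CHAIN_APPROX_NONE)[0],key=cv2.contourArea)
    W=np.array([onz(c,x0+(x+.5)/s-.5,y0+(y+.5)/s-.5,z)[:2] for x,y in cv2.convexHull(q)[:,0]])
    A=np.c_[2*W,np.ones(len(W))]; sol=np.linalg.lstsq(A,(W**2).sum(1),rcond=None)[0]
    return sol[:2].round(4),round(2000*np.sqrt(sol[2]+sol[:2]@sol[:2]),1)
E
python3 - <<'E'
from h import *
import pickle
im,c=pickle.load(open('w4.pkl','rb'))
hsv=cv2.cvtColor(im,cv2.COLOR_RGB2HSV)
for u,v in [(300,110),(270,120),(316,126),(310,120),(103,118),(103,126),(130,118)]: print((u,v),hsv[v,u])
print('disc',blob(im,c,(316,121),.012,45,lambda h:(h[:,:,1]<60)))
print('pin cyl',blob(im,c,(316,125),.052,16,lambda h:(h[:,:,2]>115)))
print('tip',blob(im,c,(316,125),.062,16,lambda h:(h[:,:,2]>200)))
print('seathole',blob(im,c,(103,118),.055,20,lambda h:(h[:,:,2]<170)|(h[:,:,1]>60)))
e=np.array([0.66573892,-0.09047397,0.15944491]); print(ring(im,c,(e[0],e[1],e[2]-.0074+.034),w=60))
E
```

```text
(300, 110) [109  48  85]
(270, 120) [ 15 158 158]
(316, 126) [113  33 203]
(310, 120) [  6  23 166]
(103, 118) [ 15 151 160]
(103, 126) [ 18  27 114]
(130, 118) [103  27 225]
disc (array([ 0.6035, -0.0913]), np.float64(62.7))
pin cyl (array([ 0.6036, -0.0913]), np.float64(18.0))
tip (array([ 0.6037, -0.0914]), np.float64(4.9))
seathole (array([ 0.5974, -0.2589]), np.float64(18.0))
(136.0, [(np.False_, array([ 0.6644, -0.0668]), np.float64(5.0)), (np.False_, array([ 0.6645, -0.1157]), np.float64(4.6)), (np.False_, array([ 0.6647, -0.0917]), np.float64(38.5)), (np.True_, array([ 0.6646, -0.0917]), np.float64(20.5)), (np.False_, array([ 0.6395, -0.0725]), np.float64(15.6))])
```

```bash
python3 -m jog '[0,0,-61,0,20,0,0,-61,0,20,0,0,-61,0,20,0,0,-61,0,20,0,0,-61,0,20]'; python3 -m jog '[50,0,0,0,20,79,0,0,0,20,79,0,0,0,20,79,0,0,0,20,79,0,0,0,20]'; python3 -m jog '[0,0,0,0,20,0,0,0,0,20,0,0,0,0,20,0,0,0,0,20,0,0,0,0,20]';python3 - <<'E'
from h import *
im,c=shot('wrist'); save('w5',im); print(status.get_obs()['eef_pos'],go((.6046,-.0901,.07)), status.get_obs()['wrist_force'])
E
```

```text
time_s: 8.4
eef_pos: [0.6066, -0.0908, 0.1603]
eef_rot: [0.708, -0.001, 0.706, -0.0]
wrist_force: [0.5, 0.5, -1.6]
opening: 0.452
time_s: 8.9
eef_pos: [0.6071, -0.091, 0.0825]
eef_rot: [0.709, -0.001, 0.706, -0.0]
wrist_force: [0.6, -0.8, -1.5]
opening: 0.451
time_s: 9.4
eef_pos: [0.6049, -0.0904, 0.0802]
eef_rot: [0.707, -0.0, 0.707, 0.0]
wrist_force: [0.9, 0.1, -0.3]
opening: 0.45
[ 0.60491778 -0.09037461  0.0801063 ] [10.1  0.3 -0.3] [ 0.49238718 -0.21797322 -1.54748547]
```

```bash
python3 -m jog '[8,0.3,-0.3,0,20,12,0.3,-0.3,0,20,15,0.3,-0.3,0,20,17,0.3,-0.3,0,20,18,0.3,-0.3,0,20]'; python3 -m jog '[1,0,0,0,20,2,0,0,0,20,3,0,0,0,20,4,0,0,0,20,5,0,0,0,20]';  python3 -m jog '[2,0,0,0,20,3,0,0,0,20,4,0,0,0,20,5,0,0,0,20,5,0,0,0,20]'
```

```text
time_s: 9.95
eef_pos: [0.6044, -0.09, 0.0616]
eef_rot: [0.707, -0.0, 0.707, 0.0]
wrist_force: [-0.9, -0.9, -1.5]
opening: 0.45
time_s: 10.45
eef_pos: [0.6047, -0.0901, 0.057]
eef_rot: [0.707, -0.0, 0.707, 0.0]
wrist_force: [0.3, 0.2, -1.4]
opening: 0.451
time_s: 10.95
eef_pos: [0.6045, -0.09, 0.0519]
eef_rot: [0.707, -0.0, 0.707, 0.0]
wrist_force: [0.1, -0.1, -1.4]
opening: 0.448
```

```bash
python3 -m jog '[5,0,0,0,20,10,0,0,0,20,15,0,0,0,20,20,0,0,0,20,20,0,0,0,20]'; python3 -m jog '[3,0,0,0,20,6,0,0,0,20,8,0,0,0,20,10,0,0,0,20,11,0,0,0,20]';  python3 -m jog '[0.5,0,0,0,20,1,0,0,0,20,1,0,0,0,20,1,0,0,0,20,1,0,0,0,20]'
```

```text
time_s: 11.45
eef_pos: [0.6039, -0.0898, 0.0308]
eef_rot: [0.706, -0.0, 0.708, 0.0]
wrist_force: [-0.2, 0.3, -1.7]
opening: 0.45
time_s: 11.95
eef_pos: [0.6045, -0.09, 0.0208]
eef_rot: [0.707, -0.0, 0.707, 0.0]
wrist_force: [0.0, -0.4, -1.9]
opening: 0.447
time_s: 12.45
eef_pos: [0.6047, -0.0901, 0.0201]
eef_rot: [0.707, -0.0, 0.707, 0.0]
wrist_force: [0.4, -0.1, -1.5]
opening: 0.451
```

```bash
python3 -m jog '[0,0,0,0,60,0,0,0,0,60,-2,0,0,0,60,-3,0,0,0,60,-3,0,0,0,60]'; python3 -m jog '[0,0,0,0,20,0,0,0,0,20,0,0,0,0,20,0,0,0,0,20,0,0,0,0,20]'; python3 -m jog '[-30,0,0,0,20,-60,0,0,0,20,-100,0,0,0,20,-138,0,0,0,20,-138,0,0,0,20]';  python3 -m jog '[0,-50,30,0,20,0,-100,55,0,20,0,-150,55,0,20,0,-169,55,0,20,0,-169,55,0,20]'; python3 -m jog '[0,0,0,0,20,0,0,0,0,20,0,0,0,0,20,0,0,0,0,20,0,0,0,0,20]';python3 - <<'E'
from h import *
import pickle
im,c=shot('wrist'); save('w6',im); pickle.dump((im,c),open('w6.pkl','wb')); e=status.get_obs()['eef_pos']; print(e)
sp=proj(c,(.5974,-.2589,.055)); print(sp)
print('seathole',blob(im,c,sp,.055,20,lambda h:(h[:,:,2]<170)|(h[:,:,1]>60)))
print(ring(im,c,(e[0],e[1],e[2]-.0105+.034),w=60))
E
```

```text
time_s: 12.95
eef_pos: [0.6049, -0.0902, 0.0234]
eef_rot: [0.707, -0.0, 0.707, 0.0]
wrist_force: [0.5, -0.1, -0.1]
opening: 0.597
time_s: 13.45
eef_pos: [0.6051, -0.0902, 0.0237]
eef_rot: [0.707, -0.0, 0.707, 0.0]
wrist_force: [-1.0, 0.6, 5.3]
opening: 0.451
time_s: 13.95
eef_pos: [0.6081, -0.0912, 0.1672]
eef_rot: [0.711, -0.002, 0.704, -0.001]
wrist_force: [1.4, -0.6, -0.8]
opening: 0.446
time_s: 14.45
eef_pos: [0.6586, -0.264, 0.1589]
eef_rot: [0.706, 0.001, 0.708, -0.002]
wrist_force: [-0.6, 0.4, -1.7]
opening: 0.442
time_s: 14.95
eef_pos: [0.66, -0.2581, 0.1613]
eef_rot: [0.707, -0.001, 0.707, 0.001]
wrist_force: [-0.7, 0.1, -0.8]
opening: 0.447
[ 0.65996617 -0.25831988  0.16129217]
[315.7439477 124.2725522]
seathole (array([ 0.5974, -0.2598]), np.float64(17.9))
(134.0, [(np.False_, array([ 0.6605, -0.234 ]), np.float64(5.2)), (np.False_, array([ 0.6607, -0.2839]), np.float64(4.6)), (np.False_, array([ 0.6581, -0.2593]), np.float64(38.1)), (np.True_, array([ 0.6581, -0.2593]), np.float64(20.3))])
```

View pics/w6.png

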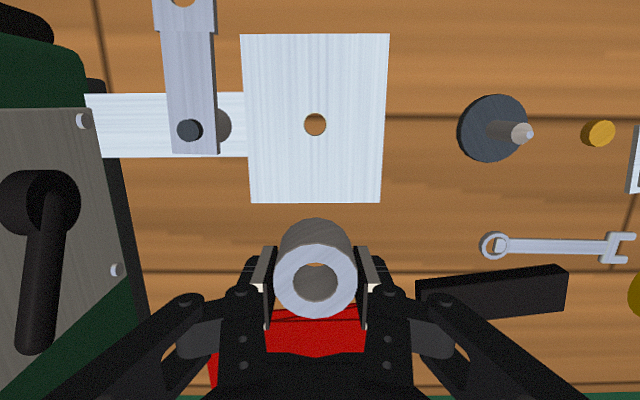

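The roller is held and the seat hole is clear at (315,124). The strap lies to one side. I'll place the roller.

```bash
python3 -m jog '[0,-0.5,-61,0,20,0,-0.5,-61,0,20,0,-0.5,-61,0,20,0,-0.5,-61,0,20,0,-0.5,-61,0,20]'; python3 -m jog '[40,0,0,0,20,70,0,0,0,20,80,0,0,0,20,80,0,0,0,20,80,0,0,0,20]'; python3 -m jog '[0,0,0,0,20,0,0,0,0,20,0,0,0,0,20,0,0,0,0,20,0,0,0,0,20]';python3 - <<'E'
from h import *
print(go((.5993,-.2588,.0672)))
E
```

```text
time_s: 15.5
eef_pos: [0.6002, -0.26, 0.1622]
eef_rot: [0.708, -0.001, 0.706, -0.0]
wrist_force: [0.5, -0.5, -2.1]
opening: 0.448
time_s: 16.0
eef_pos: [0.6, -0.2602, 0.0825]
eef_rot: [0.708, -0.001, 0.706, -0.0]
wrist_force: [-0.1, -0.9, -0.7]
opening: 0.445
time_s: 16.5
eef_pos: [0.5988, -0.2596, 0.0813]
eef_rot: [0.707, -0.0, 0.707, 0.0]
wrist_force: [-0.1, 0.8, -1.2]
opening: 0.445
[14.1  0.8  0.5]
```

```bash
python3 -m jog '[5,0.8,0.5,0,20,9,0.8,0.5,0,20,12,0.8,0.5,0,20,13,0.8,0.5,0,20,13,0.8,0.5,0,20]'; python3 -m jog '[0.5,0,0,0,20,1,0,0,0,20,1.2,0,0,0,20,1.2,0,0,0,20,1.2,0,0,0,20]'; python3 -m jog '[0,0,0,0,60,0,0,0,0,60,0,0,0,0,60,-5,0,0,0,60,-10,0,0,0,60]';  python3 -m jog '[-50,0,0,0,60,-100,0,0,0,60,-100,0,60,0,60,-100,0,60,0,60,-100,0,60,0,60]'; python3 -m jog '[0,0,0,0,60,0,0,0,0,60,0,0,0,0,60,0,0,0,0,60,0,0,0,0,60]';python3 - <<'E'
from h import *
import pickle
im,c=shot('wrist'); save('w7',im); pickle.dump((im,c),open('w7.pkl','wb')); print(status.get_obs()['eef_pos'])
print(ring(im,c,(.5974,-.2598,.089),w=50))
for p in [(.46,-.326,.14),(.595,-.341,.1)]: print(proj(c,p))
E
```

```text
time_s: 17.0
eef_pos: [0.5991, -0.2586, 0.0676]
eef_rot: [0.707, -0.0, 0.707, 0.0]
wrist_force: [0.1, 0.5, -0.7]
opening: 0.442
time_s: 17.5
eef_pos: [0.5993, -0.2588, 0.0669]
eef_rot: [0.707, -0.0, 0.707, 0.0]
wrist_force: [0.0, -0.0, -1.2]
opening: 0.444
time_s: 18.0
eef_pos: [0.5993, -0.2588, 0.0772]
eef_rot: [0.707, -0.0, 0.707, 0.0]
wrist_force: [0.4, -0.1, 0.4]
opening: 0.602
time_s: 18.5
eef_pos: [0.6604, -0.2585, 0.1773]
eef_rot: [0.707, -0.001, 0.707, 0.0]
wrist_force: [-1.5, 1.2, -1.0]
opening: 0.599
time_s: 19.0
eef_pos: [0.659, -0.2588, 0.1769]
eef_rot: [0.707, -0.0, 0.707, 0.0]
wrist_force: [-1.0, 0.6, 0.3]
opening: 0.596
[ 0.65906895 -0.25884336  0.17691771]
(178.0, [(np.False_, array([ 0.5968, -0.2602]), np.float64(17.1)), (np.False_, array([ 0.6002, -0.2605]), np.float64(102.6)), (np.True_, array([ 0.5987, -0.2601]), np.float64(21.3)), (np.True_, array([ 0.593 , -0.2612]), np.float64(28.7))])
[ 170.78443219 -171.40711619]
[199.34543904 124.99052611]
```

View pics/w7.png

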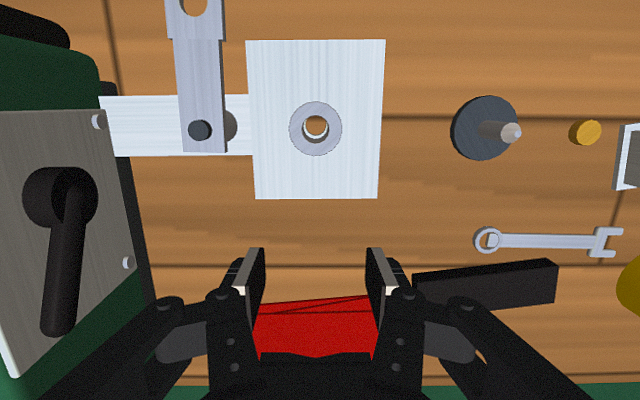

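The roller stands centred on the seat hole to within about 1.3 mm, with the hole visible through its bore at (316,126). Next I'll go above the strap knob.

```bash
python3 -m jog '[-50,0,-20,0,60,-70,-30,-60,0,60,-70,-55,-100,0,60,-70,-55,-135,0,60,-70,-55,-135,0,60]'; python3 -m jog '[0,0,0,0,60,0,0,0,0,60,0,0,0,0,60,0,0,0,0,60,0,0,0,0,60]';python3 - <<'E'
from h import *
import pickle
im,c=shot('wrist'); save('w8',im); pickle.dump((im,c),open('w8.pkl','wb')); o=status.get_obs(); print(o['eef_pos'],o['q'])
for p in [(.46,-.326,.14),(.595,-.341,.1),(.597,-.26,.055)]: print(proj(c,p))
i6,c6=pickle.load(open('w6.pkl','rb'))
for u,v in [(241,34),(389,34),(380,203),(252,203)]: print(onz(c6,u,v,.055).round(4))
E
```

```text
time_s: 19.55
eef_pos: [0.5203, -0.3145, 0.2467]
eef_rot: [0.706, 0.001, 0.708, -0.001]
wrist_force: [0.4, -0.0, 0.4]
opening: 0.597
time_s: 20.05
eef_pos: [0.5249, -0.3135, 0.2466]
eef_rot: [0.707, -0.001, 0.707, 0.001]
wrist_force: [0.2, 0.4, -0.5]
opening: 0.602
[ 0.52474104 -0.31353972  0.24659864] [-7.32505556e-01  2.48463249e-01  1.49504048e+00 -1.48244988e-05
  1.39837750e+00 -2.30484523e+00]
[300.83007049 121.2911799 ]
[289.75551481 252.58270827]
[360.93957607 236.80602344]
[ 0.5331 -0.3137  0.055 ]
[ 0.5329 -0.2055  0.055 ]
[ 0.6626 -0.2039  0.055 ]
[ 0.6628 -0.3132  0.055 ]
```

View pics/w8.png

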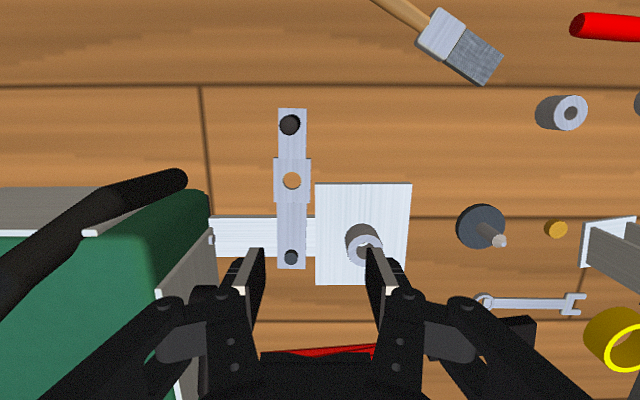

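```bash
python3 - <<'E'
from h import *
import pickle
im,c=pickle.load(open('w8.pkl','rb'))
hsv=cv2.cvtColor(im,cv2.COLOR_RGB2HSV)
for u,v in [(289,124),(284,119),(292,181),(282,190)]: print((u,v),hsv[v,u])
print('knob',blob(im,c,(289,125),.14,14,lambda h:h[:,:,2]<75))
print('hole',blob(im,c,(292,181),.1,14,lambda h:(h[:,:,1]>70)))
print('bolt',onz(c,291,257,.1))
e=status.get_obs()['eef_pos']; print(go((*blob(im,c,(289,125),.14,14,lambda h:h[:,:,2]<75)[0],.17)))
E
```

```text
(289, 124) [15 17 59]
(284, 119) [50 14 54]
(292, 181) [ 15 146 183]
(282, 190) [112  36 210]
knob (array([ 0.4624, -0.335 ]), np.float64(16.1))
hole (array([ 0.517 , -0.3373]), np.float64(16.8))
bolt [ 0.6001424  -0.33981296  0.1       ]
[ 76.6 -21.4 -62.4]
```

```bash
python3 -m jog '[0,-21,-40,0,50,0,-21,-62,0,50,30,-21,-62,0,50,76,-21,-62,0,50,76,-21,-62,0,50]'; python3 -m jog '[0,0,0,0,45,0,0,0,0,45,30,0,0,0,45,62,0,0,0,45,62,0,0,0,45]'; python3 -m jog '[0,0,0,0,45,0,0,0,0,45,0,0,0,0,5,0,0,0,0,5,0,0,0,0,5]'; python3 -m jog '[0,0,0,0,5,0,0,0,0,5,0,0,0,0,5,0,0,0,0,5,0,0,0,0,5]'
```

```text
time_s: 20.6
eef_pos: [0.4592, -0.3317, 0.1648]
eef_rot: [0.704, 0.003, 0.71, 0.003]
wrist_force: [-1.1, 0.9, -1.2]
opening: 0.503
time_s: 21.1
eef_pos: [0.4613, -0.3335, 0.107]
eef_rot: [0.706, 0.001, 0.708, 0.002]
wrist_force: [-0.5, 0.1, 0.3]
opening: 0.455
time_s: 21.6
eef_pos: [0.4632, -0.3358, 0.1109]
eef_rot: [0.708, -0.001, 0.706, -0.0]
wrist_force: [-1.3, 1.3, 6.6]
opening: 0.166
time_s: 22.1
eef_pos: [0.4632, -0.3358, 0.1109]
eef_rot: [0.708, -0.001, 0.706, -0.0]
wrist_force: [-0.7, 0.9, 5.2]
opening: 0.166
```

The knob is held (opening 0.166, about 14 mm). I'll swing the strap in 20° arcs.

```bash
for i in 1; do python3 -m jog '[-1,9.2,0.6,4,5,-1,18.5,1.9,8,5,-1,27.7,3.9,12,5,-1,36.8,6.5,16,5,-1,45.6,9.7,20,5]'; python3 -m jog '[0,9.2,0.6,4,5,0,18.5,1.9,8,5,0,27.7,3.9,12,5,0,36.8,6.5,16,5,0,45.6,9.7,20,5]'; python3 -c "
from h import *
e=status.get_obs()['eef_pos'];d=e[:2]-np.array([.598,-.340]);print(np.hypot(*d),np.degrees(np.arctan2(d[1],d[0]))-90)"; done
```

```text
time_s: 22.6
eef_pos: [0.4723, -0.2896, 0.1109]
eef_rot: [0.697, 0.123, 0.696, -0.124]
wrist_force: [-0.9, -1.0, 0.6]
opening: 0.168
time_s: 23.1
eef_pos: [0.4967, -0.2495, 0.1109]
eef_rot: [0.664, 0.242, 0.664, -0.243]
wrist_force: [-1.5, 1.2, 3.6]
opening: 0.168
0.1358594373382525 48.21337860397469
```

```bash
python3 -m jog '[0,9.2,0.6,4,5,0,18.5,1.9,8,5,0,27.7,3.9,12,5,0,36.8,6.5,16,5,0,45.6,9.7,20,5]'; python3 -m jog '[0,9.2,0.6,4,5,0,18.5,1.9,8,5,0,27.7,3.9,12,5,0,36.8,6.5,16,5,0,45.6,9.7,20,5]'; python3 -m jog '[0,0,0,0,5,0,0,0,0,5,0,0,0,0,5,0,0,0,0,5,0,0,0,0,5]';python3 -c "
from h import *
e=status.get_obs()['eef_pos'];d=e[:2]-np.array([.598,-.340]);print(np.hypot(*d),np.degrees(np.arctan2(d[1],d[0]))-90)
print(R().round(3)); im,c=shot('wrist'); save('w9',im)"
```

```text
time_s: 23.6
eef_pos: [0.5334, -0.2201, 0.1109]
eef_rot: [0.612, 0.354, 0.612, -0.354]
wrist_force: [-2.6, 3.5, 5.3]
opening: 0.167
time_s: 24.1
eef_pos: [0.578, -0.2051, 0.1109]
eef_rot: [0.541, 0.455, 0.542, -0.455]
wrist_force: [-1.9, 4.8, 5.1]
opening: 0.164
time_s: 24.6
eef_pos: [0.5782, -0.205, 0.1109]
eef_rot: [0.542, 0.455, 0.542, -0.453]
wrist_force: [-0.3, 5.9, 4.0]
opening: 0.167
0.13640339440375931 8.346229944363557
[[ 0.001  0.985  0.175]
 [ 0.002  0.175 -0.985]
 [-1.     0.001 -0.002]]
```

View pics/w9.png

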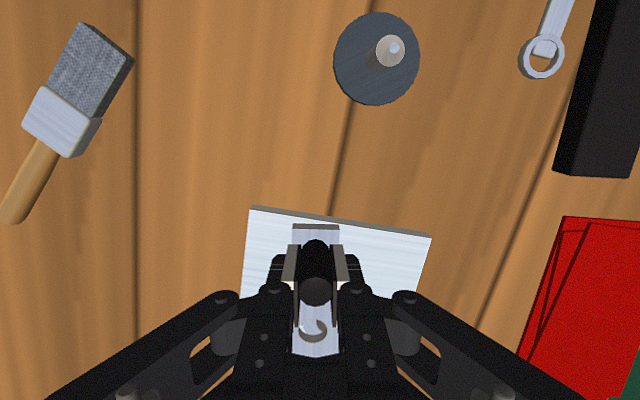

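```bash
python3 -m jog '[0,6,0.5,3,5,0,12,1.1,5.5,5,0,18.7,2,8,5,0,18.7,2,8,5,0,18.7,2,8,5]'; python3 -m jog '[0,0,0,0,5,0,0,0,0,5,0,0,0,0,5,0,0,0,0,45,0,0,0,0,45]'; python3 -m jog '[0,0,0,0,45,0,0,0,0,45,-40,0,0,0,60,-80,0,0,0,60,-90,0,0,0,60]'; python3 -m jog '[0,62,50,-43,60,0,62,50,-43,60,0,62,50,-43,60,0,62,50,-43,60,0,62,50,-43,60]'; python3 -m jog '[0,0,0,-43,60,0,0,0,-43,60,0,0,0,-43,60,0,0,0,-43,60,0,0,0,-43,60]'; python3 -m jog '[0,0,0,0,60,0,0,0,0,60,0,0,0,0,60,0,0,0,0,60,0,0,0,0,60]'; python3 - <<'E'
from h import *
import pickle
im,c=shot('wrist'); save('w10',im); pickle.dump((im,c),open('w10.pkl','wb'));print(status.get_obs()['eef_pos'],R().round(3).tolist())
print(proj(c,(.5975,-.26,.1)))
E
```

```text
time_s: 25.15
eef_pos: [0.5972, -0.2036, 0.1109]
eef_rot: [0.509, 0.492, 0.509, -0.49]
wrist_force: [-0.5, 6.4, 3.8]
opening: 0.169
time_s: 25.65
eef_pos: [0.5968, -0.2055, 0.1104]
eef_rot: [0.509, 0.491, 0.508, -0.491]
wrist_force: [-0.8, -1.1, 0.3]
opening: 0.448
time_s: 26.15
eef_pos: [0.5989, -0.2068, 0.2054]
eef_rot: [0.512, 0.492, 0.506, -0.49]
wrist_force: [1.1, 0.4, 1.1]
opening: 0.602
time_s: 26.65
eef_pos: [0.66, -0.2533, 0.1988]
eef_rot: [0.654, 0.269, 0.655, -0.269]
wrist_force: [1.0, -0.3, -1.0]
opening: 0.601
time_s: 27.15
eef_pos: [0.66, -0.2531, 0.1992]
eef_rot: [0.707, 0.01, 0.707, -0.01]
wrist_force: [0.9, 0.3, 0.3]
opening: 0.602
time_s: 27.65
eef_pos: [0.6602, -0.253, 0.1998]
eef_rot: [0.707, 0.013, 0.707, -0.013]
wrist_force: [0.2, 0.2, -0.4]
opening: 0.6
[ 0.66023086 -0.25304679  0.19984232] [[0.0, 0.036, 0.999], [-0.0, 0.999, -0.036], [-1.0, -0.0, 0.0]]
[304.62968082 124.9418394 ]
```

View pics/w10.png

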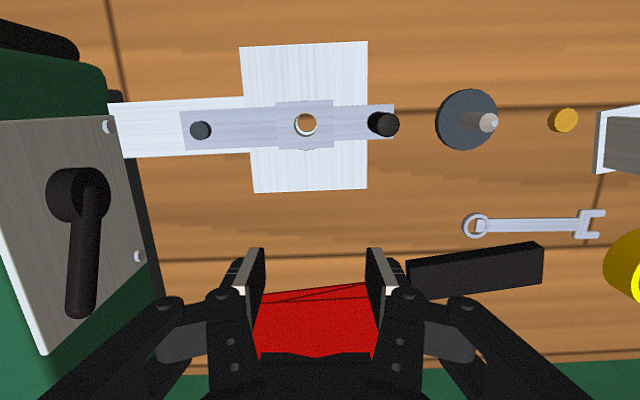

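```bash
python3 - <<'E'
from h import *
import pickle
im,c=pickle.load(open('w10.pkl','rb'))
print('knob',blob(im,c,(385,124),.14,20,lambda h:h[:,:,2]<75))
print('bolt',blob(im,c,(201,130),.1,16,lambda h:h[:,:,2]<110), blob(im,c,(201,130),.106,16,lambda h:h[:,:,2]<110))
print('wood@strap',blob(im,c,(306,124),.1,16,lambda h:h[:,:,1]>60), '@seat',blob(im,c,(306,124),.055,16,lambda h:h[:,:,1]>60))
cr=cv2.resize(im[104:146,280:334],None,fx=8,fy=8,interpolation=cv2.INTER_CUBIC); 
h=cv2.cvtColor(cr,cv2.COLOR_RGB2HSV); e=cv2.Canny(cv2.GaussianBlur(h[:,:,2],(9,9),0),20,50)
circ=cv2.HoughCircles(cv2.GaussianBlur(cr[:,:,2],(9,9),0),cv2.HOUGH_GRADIENT,2,10,param1=60,param2=25,minRadius=60,maxRadius=110)
for x,y,r in circ[0][:3]: print('hough',onz(c,280+x/8,104+y/8,.1).round(4),r/8)
save('z10',np.hstack([cr,cv2.merge([e,e,e])])[:, :800])
E
```

```text
knob (array([ 0.5959, -0.2081]), np.float64(18.8))
bolt (array([ 0.5981, -0.3412]), np.float64(15.8)) (array([ 0.5978, -0.3389]), np.float64(15.4))
wood@strap (array([ 0.5953, -0.2585]), np.float64(14.0)) @seat (array([ 0.5975, -0.2598]), np.float64(16.6))
hough [ 0.5971 -0.2586  0.1   ] 10.675
hough [ 0.5979 -0.2592  0.1   ] 11.525
hough [ 0.5962 -0.258   0.1   ] 8.925
```

View pics/z10.png

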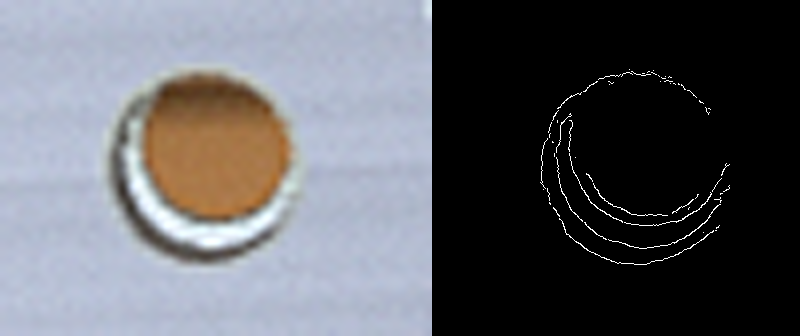

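The strap hole and seat hole agree to within about 0.7 mm, near (.5977,-.2595). Next I'll go to the pin.

```bash
python3 -m jog '[-50,180,20,-2.1,60,-50,180,20,-2.1,60,-50,180,20,-2.1,60,-50,180,20,-2.1,60,-50,180,20,-2.1,60]'; python3 -m jog '[0,163,0,0,60,0,163,0,0,60,0,163,0,0,60,0,163,0,0,60,0,163,0,0,60]'; python3 -m jog '[0,0,0,0,60,0,0,0,0,60,0,0,0,0,60,0,0,0,0,60,0,0,0,0,60]'; python3 - <<'E'
from h import *
import pickle
im,c=shot('wrist'); save('w11',im); pickle.dump((im,c),open('w11.pkl','wb'));print(status.get_obs()['eef_pos'],R().round(3).tolist())
p=proj(c,(.62,.092,.14)); print(p)
print('pin top',blob(im,c,p,.14,26,lambda h:h[:,:,2]<90))
h=cv2.cvtColor(im,cv2.COLOR_RGB2HSV); print(h[int(p[1]),int(p[0])])
E
```

```text
time_s: 28.2
eef_pos: [0.6879, -0.0685, 0.2524]
eef_rot: [0.708, -0.002, 0.706, 0.003]
wrist_force: [0.6, -0.1, 0.4]
opening: 0.596
time_s: 28.7
eef_pos: [0.686, 0.091, 0.2496]
eef_rot: [0.707, -0.002, 0.707, 0.002]
wrist_force: [0.5, -0.5, -0.8]
opening: 0.599
time_s: 29.2
eef_pos: [0.6864, 0.0882, 0.2499]
eef_rot: [0.707, -0.0, 0.707, 0.0]
wrist_force: [0.8, 0.1, 0.2]
opening: 0.596
[0.68634872 0.0884919  0.24983576] [[-0.0, -0.001, 1.0], [-0.0, 1.0, 0.001], [-1.0, -0.0, -0.0]]
[321.33761078 119.12339868]
pin top (array([0.6273, 0.0953]), np.float64(21.3))
[109  39  91]
```

View pics/w11.png

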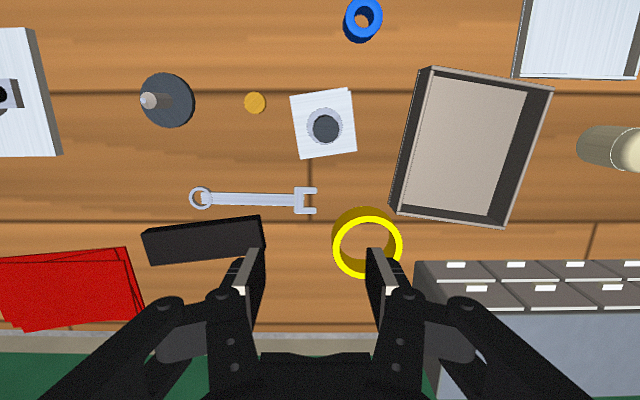

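The view shows the pin's grip at (325,128), which measures 21.3 mm across against the 22 mm given. I'll grip it.

```bash
python3 -m jog '[0,7.4,-58.6,0,60,0,7.4,-58.6,0,60,40,7.4,-58.6,0,60,80,7.4,-58.6,0,60,80,7.4,-58.6,0,60]'; python3 -m jog '[0,0,0,0,55,0,0,0,0,55,0,0,0,0,55,0,0,0,0,55,0,0,0,0,55]'; python3 -c "
from h import *
print(go((.6277,.0959,.110)))"
```

```text
time_s: 29.75
eef_pos: [0.6237, 0.0965, 0.1642]
eef_rot: [0.703, -0.0, 0.711, 0.001]
wrist_force: [-1.1, -0.3, -1.2]
opening: 0.6
time_s: 30.25
eef_pos: [0.6283, 0.0965, 0.171]
eef_rot: [0.708, -0.001, 0.707, 0.001]
wrist_force: [0.6, 0.1, -0.9]
opening: 0.55
[61.  -0.6 -0.7]
```

```bash
python3 -m jog '[20,-0.6,-0.7,0,55,40,-0.6,-0.7,0,55,61,-0.6,-0.7,0,55,61,-0.6,-0.7,0,55,61,-0.6,-0.7,0,55]'; python3 -m jog '[0,0,0,0,5,0,0,0,0,5,0,0,0,0,5,0,0,0,0,5,0,0,0,0,5]';  python3 -m jog '[0,0,0,0,5,0,0,0,0,5,0,0,0,0,5,0,0,0,0,5,0,0,0,0,5]'; python3 -m jog '[-20,0,0,0,5,-40,0,0,0,5,-60,0,0,0,5,-80,0,0,0,5,-110,0,0,0,5]'
```

```text
time_s: 30.75
eef_pos: [0.6269, 0.0959, 0.1091]
eef_rot: [0.707, -0.001, 0.707, 0.001]
wrist_force: [0.4, 0.1, 1.2]
opening: 0.55
time_s: 31.25
eef_pos: [0.6281, 0.0961, 0.1107]
eef_rot: [0.708, -0.001, 0.706, 0.001]
wrist_force: [-0.1, 0.6, 6.5]
opening: 0.236
time_s: 31.75
eef_pos: [0.6281, 0.0961, 0.1107]
eef_rot: [0.708, -0.001, 0.706, 0.001]
wrist_force: [0.1, 1.0, 5.6]
opening: 0.236
time_s: 32.25
eef_pos: [0.6255, 0.0958, 0.2176]
eef_rot: [0.706, -0.001, 0.709, 0.0]
wrist_force: [-1.3, -0.4, -2.9]
opening: 0.238
```

```bash
python3 -m jog '[-38,-20,0,0,5,-38,-60,-5,0,5,-38,-100,-10,0,5,-38,-140,-15,0,5,-38,-175,-15,0,5]'; python3 -m jog '[0,-45,-15,0,5,0,-90,-15,0,5,0,-130,-15,0,5,0,-160,-15,0,5,0,-180,-15,0,5]';  python3 -m jog '[0,0,0,0,5,0,0,0,0,5,0,0,0,0,5,0,0,0,0,5,0,0,0,0,5]'; python3 - <<'E'
from h import *
import pickle
im,c=shot('wrist'); save('w12',im); print(go((.5985,-.2585,.205)),status.get_obs()['eef_pos'],R().round(3).tolist())
E
```

```text
time_s: 32.75
eef_pos: [0.6112, -0.0809, 0.2566]
eef_rot: [0.707, -0.0, 0.707, 0.0]
wrist_force: [0.3, -0.3, -2.0]
opening: 0.236
time_s: 33.25
eef_pos: [0.5967, -0.2616, 0.2563]
eef_rot: [0.707, 0.0, 0.707, -0.0]
wrist_force: [0.6, -0.2, -3.3]
opening: 0.237
time_s: 33.75
eef_pos: [0.5978, -0.258, 0.257]
eef_rot: [0.707, -0.001, 0.707, 0.001]
wrist_force: [0.1, 0.5, -2.4]
opening: 0.239
[52.  -0.3  0.7] [ 0.59774576 -0.25824818  0.25701191] [[0.0, -0.003, 1.0], [-0.0, 1.0, 0.003], [-1.0, -0.0, 0.0]]
```

View pics/w12.png

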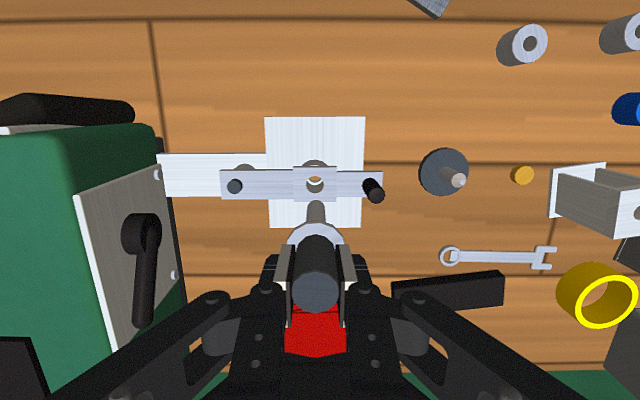

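```bash
python3 -m jog '[20,0,0.7,0,5,40,0,0.7,0,5,57,0,0.7,0,5,57,0,0.7,0,5,57,0,0.7,0,5]'; python3 -m jog '[0,0,0,0,5,0,0,0,0,5,0,0,0,0,5,0,0,0,0,5,0,0,0,0,5]';  python3 -m jog '[3,0,0,0,5,6,0,0,0,5,9,0,0,0,5,12,0,0,0,5,15,0,0,0,5]';  python3 -m jog '[2,0,0,0,5,4,0,0,0,5,5,0,0,0,5,5,0,0,0,5,5,0,0,0,5]'
```

```text
time_s: 34.3
eef_pos: [0.5983, -0.2589, 0.2001]
eef_rot: [0.707, -0.001, 0.707, 0.001]
wrist_force: [-0.5, 0.1, -2.0]
opening: 0.234
time_s: 34.8
eef_pos: [0.5983, -0.2592, 0.2001]
eef_rot: [0.707, -0.001, 0.707, 0.0]
wrist_force: [-0.6, -1.0, -2.3]
opening: 0.239
time_s: 35.3
eef_pos: [0.5981, -0.2591, 0.1843]
eef_rot: [0.707, -0.0, 0.707, 0.001]
wrist_force: [-0.2, 1.1, -2.1]
opening: 0.241
time_s: 35.8
eef_pos: [0.5983, -0.2592, 0.1799]
eef_rot: [0.707, -0.001, 0.707, 0.001]
wrist_force: [-0.3, -0.2, -2.5]
opening: 0.238
```

```bash
python3 -m jog '[4,0.4,0,0,5,8,0.4,0,0,5,12,0.4,0,0,5,16,0.4,0,0,5,20,0.4,0,0,5]'; python3 -m jog '[3,0,0,0,5,6,0,0,0,5,9,0,0,0,5,12,0,0,0,5,15,0,0,0,5]';  python3 -m jog '[3,0,0,0,5,6,0,0,0,5,9,0,0,0,5,12,0,0,0,5,15,0,0,0,5]'
```

```text
time_s: 36.3
eef_pos: [0.5981, -0.2587, 0.1593]
eef_rot: [0.707, -0.0, 0.707, 0.001]
wrist_force: [0.0, 0.2, -1.9]
opening: 0.238
time_s: 36.8
eef_pos: [0.5983, -0.2588, 0.1447]
eef_rot: [0.707, -0.001, 0.707, 0.001]
wrist_force: [-0.1, -0.3, -1.2]
opening: 0.241
time_s: 37.3
eef_pos: [0.5982, -0.2587, 0.1296]
eef_rot: [0.707, -0.001, 0.707, 0.001]
wrist_force: [-0.3, 0.2, -1.8]
opening: 0.239
```

```bash
python3 -m jog '[3,0,0,0,5,6,0,0,0,5,9,0,0,0,5,11,0,0,0,5,12,0,0,0,5]'; python3 -m jog '[0.5,0,0,0,5,1,0,0,0,5,1.5,0,0,0,5,2,0,0,0,5,2,0,0,0,5]';  python3 -m jog '[0.5,0,0,0,5,0.8,0,0,0,5,0.8,0,0,0,5,0.8,0,0,0,5,0.8,0,0,0,5]'
```

```text
time_s: 37.8
eef_pos: [0.5981, -0.2587, 0.1175]
eef_rot: [0.707, -0.0, 0.707, 0.001]
wrist_force: [-0.3, -0.7, -3.0]
opening: 0.237
time_s: 38.3
eef_pos: [0.5982, -0.2588, 0.1158]
eef_rot: [0.707, -0.001, 0.707, 0.001]
wrist_force: [-0.7, -0.1, -2.4]
opening: 0.236
time_s: 38.8
eef_pos: [0.5985, -0.2588, 0.1157]
eef_rot: [0.707, -0.001, 0.707, 0.0]
wrist_force: [-3.2, 1.6, 5.6]
opening: 0.242
```

```bash
python3 -m jog '[0,0,0,0,35,0,0,0,0,35,0,0,0,0,35,-5,0,0,0,35,-15,0,0,0,35]'; python3 -m jog '[-50,0,0,0,40,-100,0,0,0,50,-115,10,-20,0,60,-115,40,-50,0,60,-115,80,-80,0,60]';  python3 -m jog '[0,240,-110,0,60,0,240,-110,0,60,0,240,-110,0,60,0,240,-110,0,60,0,240,-110,0,60]';  python3 -m jog '[0,0,0,0,60,0,0,0,0,60,0,0,0,0,60,0,0,0,0,60,0,0,0,0,60]'; cat >> h.py <<'E'
def grey_rings(im,c,names=None):
    h=cv2.cvtColor(im,cv2.COLOR_RGB2HSV); g=((h[:,:,1]<60)&(h[:,:,2]>100)).astype(np.uint8)*255
    cs,hi=cv2.findContours(g,cv2.RETR_CCOMP,cv2.CHAIN_APPROX_NONE)
    for k,q in enumerate(cs):
        if hi[0][k][3]>=0: 
            a=cv2.contourArea(q)
            if 15<a<2500:
                u,v=q[:,0].mean(0); p=onz(c,u,v,.034)
                if abs(p[0])<.9: print((round(u),round(v)),a,p.round(3))
E
python3 - <<'E'
from h import *
import pickle
im,c=shot('wrist'); save('w13',im);pickle.dump((im,c),open('w13.pkl','wb')); print(status.get_obs()['eef_pos'])
for p in [(.4584,.2153,.034),(.438,.0984,.034),(.4534,-.0245,.034)]:
    try: print(ring(im,c,p))
    except Exception as e: print(e)
grey_rings(im,c)
E
```

```text
time_s: 39.3
eef_pos: [0.5976, -0.2584, 0.1295]
eef_rot: [0.707, -0.0, 0.708, 0.001]
wrist_force: [0.1, -1.1, 0.0]
opening: 0.348
time_s: 39.8
eef_pos: [0.5178, -0.1796, 0.247]
eef_rot: [0.708, -0.001, 0.706, -0.001]
wrist_force: [-0.3, 0.7, 0.7]
opening: 0.603
time_s: 40.3
eef_pos: [0.4128, 0.0496, 0.2461]
eef_rot: [0.708, -0.0, 0.706, 0.0]
wrist_force: [0.8, 1.2, 0.3]
opening: 0.602
time_s: 40.8
eef_pos: [0.414, 0.0472, 0.245]
eef_rot: [0.707, 0.0, 0.707, -0.0]
wrist_force: [-0.5, -0.2, -0.9]
opening: 0.599
[0.41392956 0.04727657 0.24494866]
(140.0, [(np.False_, array([0.4693, 0.2556]), np.float64(38.8))])
(146.0, [(np.False_, array([0.438 , 0.0984]), np.float64(39.0)), (np.True_, array([0.438 , 0.0984]), np.float64(16.0))])
(146.0, [(np.False_, array([ 0.4534, -0.0245]), np.float64(39.0)), (np.True_, array([ 0.4534, -0.0245]), np.float64(16.1))])
(60, 335) 110.0 [ 0.65  -0.321  0.034]
(335, 326) 31.0 [0.63  0.073 0.034]
(357, 326) 176.0 [0.631 0.105 0.034]
(78, 270) 20.0 [ 0.543 -0.267  0.034]
(484, 217) 199.5 [0.469 0.256 0.034]
(257, 205) 121.0 [ 0.453 -0.024  0.034]
(359, 193) 128.0 [0.438 0.099 0.034]
(542, 278) 28.0 [0.555 0.349 0.034]
(600, 165) 26.0 [0.403 0.385 0.034]
```

r1 has been knocked to (.469,.256); the others have not moved. I'll test r3 next.

```bash
python3 -m jog '[145,-71,40.5,0,70,145,-71,40.5,0,70,145,-71,40.5,0,70,145,-71,40.5,0,70,145,-71,40.5,0,70]';  python3 -m jog '[0,0,0,0,70,0,0,0,0,70,0,0,0,0,70,0,0,0,0,70,0,0,0,0,70]'; python3 - <<'E'
from h import *
im,c=shot('wrist'); r=ring(im,c,(.4534,-.0245,.034),w=50)[1]; print(r); print(go((.4544,-.0235,.012)))
E
```

```text
time_s: 41.35
eef_pos: [0.4525, -0.0237, 0.0972]
eef_rot: [0.705, 0.001, 0.709, 0.0]
wrist_force: [-0.5, -0.2, 0.6]
opening: 0.7
time_s: 41.85
eef_pos: [0.4546, -0.0225, 0.1008]
eef_rot: [0.708, -0.001, 0.707, 0.001]
wrist_force: [-0.3, 0.3, 0.9]
opening: 0.703
[(np.False_, array([ 0.4536, -0.0246]), np.float64(38.8)), (np.True_, array([ 0.4536, -0.0246]), np.float64(15.9))]
[88.6 -0.9 -0.1]
```

```bash
python3 -m jog '[50,-0.9,0,0,70,88.5,-0.9,0,0,70,88.5,-0.9,0,0,70,88.5,-0.9,0,0,70,88.5,-0.9,0,0,20]'; python3 -m jog '[0,0,0,0,20,0,0,0,0,20,0,0,0,0,20,0,0,0,0,20,0,0,0,0,20]';  python3 -m jog '[-50,0,0,0,20,-100,0,0,0,20,-140,0,0,0,20,-140,0,0,0,20,-140,0,0,0,20]'; python3 -m jog '[0,-66,150,0,20,0,-66,150,0,20,0,-66,150,0,20,0,-66,150,0,20,0,-66,150,0,20]'; python3 -m jog '[30,0,0,0,20,60,0,0,0,20,70,0,0,0,20,70,0,0,0,20,70,0,0,0,20]'; python3 -m jog '[0,0,0,0,20,0,0,0,0,20,0,0,0,0,20,0,0,0,0,20,0,0,0,0,20]'; python3 - <<'E'
from h import *
print(go((.6046,-.0901,.074)))
E
```

```text
time_s: 42.4
eef_pos: [0.456, -0.0241, 0.0136]
eef_rot: [0.708, -0.001, 0.706, 0.0]
wrist_force: [-0.4, 0.6, -0.1]
opening: 0.546
time_s: 42.9
eef_pos: [0.4563, -0.0242, 0.0143]
eef_rot: [0.709, -0.001, 0.706, 0.0]
wrist_force: [-0.6, 0.7, 4.9]
opening: 0.449
time_s: 43.4
eef_pos: [0.4555, -0.0239, 0.1541]
eef_rot: [0.709, -0.001, 0.705, -0.0]
wrist_force: [-0.1, 0.1, -1.8]
opening: 0.444
time_s: 43.9
eef_pos: [0.6047, -0.0902, 0.1494]
eef_rot: [0.706, 0.0, 0.708, 0.0]
wrist_force: [-0.6, 0.6, -2.2]
opening: 0.45
time_s: 44.4
eef_pos: [0.6044, -0.0893, 0.0825]
eef_rot: [0.707, -0.001, 0.707, 0.001]
wrist_force: [0.0, 0.2, -1.7]
opening: 0.446
time_s: 44.9
eef_pos: [0.6044, -0.0894, 0.0818]
eef_rot: [0.707, -0.001, 0.707, 0.001]
wrist_force: [0.8, -0.0, -0.9]
opening: 0.447
[ 7.8 -0.7  0.2]
```

```bash
python3 -m jog '[4,-0.7,1.5,0,20,8,-0.7,1.5,0,20,10,-0.7,1.5,0,20,11,-0.7,1.5,0,20,11,-0.7,1.5,0,20]'; python3 -m jog '[0.5,0,0,0,20,1,0,0,0,20,1.5,0,0,0,20,2,0,0,0,20,2,0,0,0,20]';  python3 -m jog '[0.5,0,0,0,20,1,0,0,0,20,1,0,0,0,20,1,0,0,0,20,1,0,0,0,20]'
```

```text
time_s: 45.4
eef_pos: [0.6056, -0.09, 0.0701]
eef_rot: [0.707, -0.0, 0.707, 0.001]
wrist_force: [0.3, -0.5, -1.5]
opening: 0.447
time_s: 45.9
eef_pos: [0.6058, -0.0901, 0.0685]
eef_rot: [0.707, -0.001, 0.707, 0.001]
wrist_force: [-0.2, 0.2, -0.8]
opening: 0.445
time_s: 46.4
eef_pos: [0.606, -0.0901, 0.0679]
eef_rot: [0.707, -0.001, 0.707, 0.001]
wrist_force: [-0.9, 0.7, 2.2]
opening: 0.448
```

Contact starts at about 54 mm underside, as expected for a 15 mm bore. I'll lower 1.5 mm more to confirm that it stops there.

```bash
python3 -m jog '[0.5,0,0,0,20,1,0,0,0,20,1,0,0,0,20,1,0,0,0,20,1,0,0,0,20]';python3 -m jog '[0.5,0,0,0,20,1,0,0,0,20,1,0,0,0,20,1,0,0,0,20,1,0,0,0,20]'
```

```text
time_s: 46.9
eef_pos: [0.6063, -0.0901, 0.0676]
eef_rot: [0.707, -0.001, 0.707, 0.001]
wrist_force: [-2.3, 1.8, 7.7]
opening: 0.447
time_s: 47.4
eef_pos: [0.6065, -0.0901, 0.0674]
eef_rot: [0.708, -0.001, 0.707, 0.0]
wrist_force: [-3.7, 3.1, 12.2]
opening: 0.445
```

r3 does not fit: it stopped at 54 mm with force rising. I'll lift it and find the crate and tray corners in the earlier images.

```bash
python3 -m jog '[-30,0,0,0,20,-60,0,0,0,20,-95,0,0,0,20,-95,0,0,0,20,-95,0,0,0,20]'; python3 - <<'E'
from h import *
import pickle
im,c=pickle.load(open('w11.pkl','rb'))
P=np.array([onz(c,u,v,.045)[:2] for u,v in [(428,66),(553,88),(506,229),(389,206)]]); print(P.round(3),P.mean(0).round(4)); print(np.linalg.norm(P-np.roll(P,1,0),axis=1).round(3))
im,c=pickle.load(open('w1.pkl','rb'))
P=np.array([onz(c,u,v,.020)[:2] for u,v in [(518,176),(632,180),(599,296),(496,291)]]); print(P.round(3),P.mean(0).round(4)); print(np.linalg.norm(P-np.roll(P,1,0),axis=1).round(3))
E
```

```text
time_s: 47.9
eef_pos: [0.6061, -0.0903, 0.1609]
eef_rot: [0.708, -0.001, 0.707, 0.0]
wrist_force: [0.3, -0.2, -2.6]
opening: 0.447
[[0.57  0.206]
 [0.59  0.344]
 [0.754 0.323]
 [0.724 0.175]] [0.6596 0.262 ]
[0.158 0.14  0.166 0.15 ]
[[0.404 0.311]
 [0.408 0.461]
 [0.58  0.468]
 [0.571 0.314]] [0.4906 0.3887]
[0.167 0.15  0.172 0.154]
```

```bash
python3 -m jog '[0,174,46,0,20,0,174,46,0,20,0,174,46,0,20,0,174,46,0,20,0,174,46,0,20]'; python3 -m jog '[0,173,45,0,20,0,173,45,0,20,0,173,45,0,20,0,173,45,0,20,0,173,45,0,20]'; python3 -m jog '[0,0,0,0,20,0,0,0,0,20,40,0,0,0,20,70,0,0,0,20,100,0,0,0,20]'; python3 -m jog '[15,0,0,0,20,25,0,0,0,20,32,0,0,0,20,37,0,0,0,20,37,0,0,0,20]'; python3 - <<'E'
from h import *
print(go((.697,.257,.021)),status.get_obs()['wrist_force'])
E
```

```text
time_s: 48.4
eef_pos: [0.6504, 0.0884, 0.1577]
eef_rot: [0.706, -0.002, 0.708, 0.003]
wrist_force: [-0.9, 0.4, -2.2]
opening: 0.447
time_s: 48.9
eef_pos: [0.6951, 0.2604, 0.1575]
eef_rot: [0.706, -0.002, 0.708, 0.002]
wrist_force: [-0.4, -1.1, -2.1]
opening: 0.447
time_s: 49.4
eef_pos: [0.6961, 0.2547, 0.0592]
eef_rot: [0.707, 0.0, 0.707, -0.0]
wrist_force: [0.2, 0.1, -1.0]
opening: 0.446
time_s: 49.9
eef_pos: [0.6966, 0.257, 0.024]
eef_rot: [0.707, -0.0, 0.707, 0.001]
wrist_force: [-0.4, -0.3, -1.5]
opening: 0.445
[ 3.  -0.   0.4] [-0.42703734 -0.26487821 -1.48952082]
```

```bash
python3 -m jog '[1.5,0,0,0,20,3,0,0,0,20,3,0,0,0,58,3,0,0,0,58,3,0,0,0,58]'; python3 -m jog '[-50,0,0,0,58,-100,0,0,0,60,-150,0,0,0,60,-150,0,-30,0,60,-150,-20,-60,0,60]';  python3 -m jog '[0,-137,-198,0,65,0,-137,-198,0,65,0,-137,-198,0,65,0,-137,-198,0,65,0,-137,-198,0,65]'; python3 -m jog '[0,0,0,0,65,40,0,0,0,65,70,0,0,0,65,70,0,0,0,65,70,0,0,0,65]'; python3 - <<'E'
from h import *
im,c=shot('wrist'); r=ring(im,c,(.438,.0984,.034),w=50)[1]; print(r); print(go((.439,.0994,.012)))
E
```

```text
time_s: 50.4
eef_pos: [0.6966, 0.2571, 0.0211]
eef_rot: [0.707, -0.0, 0.707, 0.001]
wrist_force: [0.0, 0.2, 0.3]
opening: 0.578
time_s: 50.9
eef_pos: [0.6375, 0.2388, 0.1741]
eef_rot: [0.709, -0.0, 0.705, 0.002]
wrist_force: [0.5, -0.5, -0.9]
opening: 0.601
time_s: 51.4
eef_pos: [0.4364, 0.0987, 0.1706]
eef_rot: [0.707, -0.001, 0.707, 0.0]
wrist_force: [0.1, -1.1, 0.8]
opening: 0.649
time_s: 51.9
eef_pos: [0.4389, 0.0998, 0.1011]
eef_rot: [0.707, -0.001, 0.707, 0.001]
wrist_force: [-1.3, -0.4, -0.2]
opening: 0.651
[(np.False_, array([0.4386, 0.0987]), np.float64(38.9)), (np.True_, array([0.4385, 0.0987]), np.float64(15.8))]
[89.9 -0.4 -1. ]
```

```bash
python3 -m jog '[50,-0.4,-0.4,0,65,89,-0.4,-0.4,0,65,89,-0.4,-0.4,0,65,89,-0.4,-0.4,0,65,89,-0.4,-0.4,0,20]'; python3 -m jog '[0,0,0,0,20,0,0,0,0,20,0,0,0,0,20,0,0,0,0,20,0,0,0,0,20]';  python3 -m jog '[-50,0,0,0,20,-100,0,0,0,20,-140,0,0,0,20,-140,0,0,0,20,-140,0,0,0,20]'; python3 -m jog '[0,-189,165,0,20,0,-189,165,0,20,0,-189,165,0,20,0,-189,165,0,20,0,-189,165,0,20]'; python3 -m jog '[0,0,0,0,20,30,0,0,0,20,60,0,0,0,20,70,0,0,0,20,70,0,0,0,20]'; python3 -m jog '[0,0,0,0,20,0,0,0,0,20,0,0,0,0,20,0,0,0,0,20,0,0,0,0,20]'; python3 - <<'E'
from h import *
print(go((.6050,-.0901,.070)))
E
```

```text
time_s: 52.45
eef_pos: [0.4408, 0.0993, 0.0143]
eef_rot: [0.709, -0.001, 0.705, 0.001]
wrist_force: [1.2, 0.2, 0.6]
opening: 0.493
time_s: 52.95
eef_pos: [0.4409, 0.0993, 0.0148]
eef_rot: [0.709, -0.001, 0.705, 0.001]
wrist_force: [-1.2, 0.1, 5.6]
opening: 0.444
time_s: 53.45
eef_pos: [0.4397, 0.0993, 0.1545]
eef_rot: [0.709, -0.001, 0.705, 0.001]
wrist_force: [-1.0, 0.2, -1.3]
opening: 0.444
time_s: 53.95
eef_pos: [0.6029, -0.0901, 0.1501]
eef_rot: [0.706, -0.0, 0.708, 0.001]
wrist_force: [0.7, 0.6, -0.5]
opening: 0.438
time_s: 54.45
eef_pos: [0.6008, -0.0879, 0.0793]
eef_rot: [0.705, -0.0, 0.709, 0.001]
wrist_force: [-0.3, 0.2, -0.8]
opening: 0.442
time_s: 54.95
eef_pos: [0.6031, -0.0889, 0.0821]
eef_rot: [0.707, -0.001, 0.707, 0.0]
wrist_force: [0.5, 0.6, -1.3]
opening: 0.443
[12.1 -1.2  1.9]
```

```bash
python3 -m jog '[4,-1.2,2.8,0,20,8,-1.2,2.8,0,20,10,-1.2,2.8,0,20,11,-1.2,2.8,0,20,11,-1.2,2.8,0,20]'; python3 -m jog '[0.5,0,0,0,20,1,0,0,0,20,1.5,0,0,0,20,2,0,0,0,20,2,0,0,0,20]';  python3 -m jog '[0.5,0,0,0,20,1,0,0,0,20,1.5,0,0,0,20,1.5,0,0,0,20,1.5,0,0,0,20]'
```

```text
time_s: 55.45
eef_pos: [0.6054, -0.09, 0.0702]
eef_rot: [0.707, -0.0, 0.707, 0.001]
wrist_force: [0.4, -0.1, -2.4]
opening: 0.446
time_s: 55.95
eef_pos: [0.6058, -0.09, 0.0688]
eef_rot: [0.707, -0.001, 0.707, 0.0]
wrist_force: [-0.8, -0.2, -0.2]
opening: 0.439
time_s: 56.45
eef_pos: [0.6062, -0.09, 0.0681]
eef_rot: [0.708, -0.001, 0.707, 0.0]
wrist_force: [-1.1, 1.6, 6.2]
opening: 0.442
```

```bash
python3 -m jog '[0.5,0,0,0,20,1,0,0,0,20,1,0,0,0,20,1,0,0,0,20,1,0,0,0,20]'; python3 -m jog '[-30,0,0,0,20,-60,0,0,0,20,-95,0,0,0,20,-95,0,0,0,20,-95,0,0,0,20]'; python3 -m jog '[0,178,8,0,20,0,178,8,0,20,0,178,8,0,20,0,178,8,0,20,0,178,8,0,20]'; python3 -m jog '[0,178,8,0,20,0,178,8,0,20,0,178,8,0,20,0,178,8,0,20,0,178,8,0,20]'; python3 -m jog '[0,0,0,0,20,0,0,0,0,20,40,0,0,0,20,70,0,0,0,20,100,0,0,0,20]';  python3 - <<'E'
from h import *
print(go((.622,.267,.021)),status.get_obs()['wrist_force'])
E
```

```text
time_s: 56.95
eef_pos: [0.6064, -0.09, 0.0679]
eef_rot: [0.708, -0.001, 0.707, 0.0]
wrist_force: [-3.0, 2.7, 11.6]
opening: 0.442
time_s: 57.45
eef_pos: [0.6059, -0.0902, 0.1616]
eef_rot: [0.708, -0.001, 0.707, 0.0]
wrist_force: [0.3, 0.2, -2.2]
opening: 0.442
time_s: 57.95
eef_pos: [0.6114, 0.0922, 0.1585]
eef_rot: [0.706, -0.002, 0.709, 0.003]
wrist_force: [0.3, -1.2, -1.2]
opening: 0.441
time_s: 58.45
eef_pos: [0.6195, 0.2691, 0.1586]
eef_rot: [0.706, -0.002, 0.708, 0.002]
wrist_force: [0.5, -0.6, -1.3]
opening: 0.441
time_s: 58.95
eef_pos: [0.6211, 0.2639, 0.0596]
eef_rot: [0.707, 0.0, 0.707, -0.0]
wrist_force: [-0.1, -0.0, -1.0]
opening: 0.444
[38.6  3.2  0.9] [-0.07585139 -0.03629276 -0.96467649]
```

r2 does not fit either, with force rising at the same height. It goes into the crate, then on to r1.

```bash
python3 -m jog '[15,2,0,0,20,28,3,0,0,20,35,3,0,0,20,39,3,0,0,20,39,3,0,0,20]'; python3 -m jog '[0,0,0,0,20,0,0,0,0,58,0,0,0,0,58,0,0,0,0,58,-10,0,0,0,58]';  python3 -m jog '[-50,0,0,0,58,-100,0,0,0,60,-140,0,0,0,60,-140,0,-30,0,60,-140,-5,-60,0,60]'; python3 -m jog '[0,-6,-92,0,65,0,-6,-92,0,65,30,-6,-92,0,65,70,-6,-92,0,65,70,-6,-92,0,65]'; python3 -m jog '[0,0,0,0,65,0,0,0,0,65,0,0,0,0,65,0,0,0,0,65,0,0,0,0,65]'; python3 - <<'E'
from h import *
im,c=shot('wrist'); r=ring(im,c,(.469,.2556,.034),w=50)[1]; print(r); print(go((.470,.2566,.012)))
E
```

```text
time_s: 59.45
eef_pos: [0.6215, 0.269, 0.0225]
eef_rot: [0.707, -0.0, 0.707, 0.001]
wrist_force: [0.8, -1.0, -1.1]
opening: 0.439
time_s: 59.95
eef_pos: [0.6199, 0.2688, 0.0311]
eef_rot: [0.706, -0.001, 0.708, 0.0]
wrist_force: [0.2, -0.8, 0.1]
opening: 0.58
time_s: 60.45
eef_pos: [0.5622, 0.2644, 0.1754]
eef_rot: [0.709, 0.0, 0.705, 0.001]
wrist_force: [-0.3, 0.9, -0.8]
opening: 0.601
time_s: 60.95
eef_pos: [0.4652, 0.2568, 0.0985]
eef_rot: [0.704, -0.001, 0.71, -0.0]
wrist_force: [-0.8, -0.1, -1.1]
opening: 0.655
time_s: 61.45
eef_pos: [0.4697, 0.2579, 0.1028]
eef_rot: [0.708, -0.0, 0.707, 0.001]
wrist_force: [-0.3, -0.2, -0.3]
opening: 0.648
[(np.False_, array([0.4695, 0.2567]), np.float64(38.8)), (np.True_, array([0.4695, 0.2566]), np.float64(20.9))]
[90.6 -1.3  0.5]
```

```bash
python3 -m jog '[0,0,0.3,0,58,40,0,0.3,0,58,88.5,0,0.3,0,58,88.5,0,0.3,0,58,88.5,0,0.3,0,58]'; python3 -m jog '[0,0,0,0,20,0,0,0,0,20,0,0,0,0,20,0,0,0,0,20,0,0,0,0,20]';  python3 -m jog '[-50,0,0,0,20,-100,0,0,0,20,-150,0,0,0,20,-150,0,0,0,20,-150,0,0,0,20]'; python3 -m jog '[0,-174,68,0,20,0,-174,68,0,20,0,-174,68,0,20,0,-174,68,0,20,0,-174,68,0,20]'; python3 -m jog '[0,-174,67,0,20,0,-174,67,0,20,0,-174,67,0,20,0,-174,67,0,20,0,-174,67,0,20]'; python3 -m jog '[0,0,0,0,20,30,0,0,0,20,60,0,0,0,20,75,0,0,0,20,75,0,0,0,20]'; python3 -m jog '[0,0,0,0,20,0,0,0,0,20,0,0,0,0,20,0,0,0,0,20,0,0,0,0,20]'; python3 - <<'E'
from h import *
print(go((.6050,-.0901,.070)))
E
```

```text
time_s: 62.0
eef_pos: [0.4685, 0.2575, 0.0131]
eef_rot: [0.706, -0.001, 0.708, 0.0]
wrist_force: [0.1, 0.1, 0.4]
opening: 0.579
time_s: 62.5
eef_pos: [0.4714, 0.2584, 0.016]
eef_rot: [0.709, -0.0, 0.706, 0.001]
wrist_force: [-1.0, -0.3, 8.2]
opening: 0.439
time_s: 63.0
eef_pos: [0.4704, 0.2581, 0.1657]
eef_rot: [0.709, -0.0, 0.706, 0.001]
wrist_force: [-0.1, -0.4, -2.4]
opening: 0.437
time_s: 63.5
eef_pos: [0.5379, 0.0796, 0.1616]
eef_rot: [0.706, 0.001, 0.708, -0.002]
wrist_force: [0.7, 0.1, -1.8]
opening: 0.442
time_s: 64.0
eef_pos: [0.605, -0.0938, 0.1616]
eef_rot: [0.706, 0.001, 0.708, -0.001]
wrist_force: [0.2, 0.3, -2.1]
opening: 0.441
time_s: 64.5
eef_pos: [0.6021, -0.0877, 0.0853]
eef_rot: [0.705, -0.0, 0.709, 0.002]
wrist_force: [-0.9, -0.4, -1.9]
opening: 0.437
time_s: 65.0
eef_pos: [0.6053, -0.0902, 0.0892]
eef_rot: [0.707, -0.001, 0.707, 0.0]
wrist_force: [0.6, -0.2, -0.7]
opening: 0.441
[19.2  0.1 -0.3]
```

```bash
python3 -m jog '[5,0,0.2,0,20,10,0,0.2,0,20,14,0,0.2,0,20,16,0,0.2,0,20,17,0,0.2,0,20]'; python3 -m jog '[1,0,0,0,20,2,0,0,0,20,3,0,0,0,20,4,0,0,0,20,4,0,0,0,20]';  python3 -m jog '[1,0,0,0,20,2,0,0,0,20,3,0,0,0,20,4,0,0,0,20,4,0,0,0,20]'
```

```text
time_s: 65.5
eef_pos: [0.6048, -0.0899, 0.0709]
eef_rot: [0.707, -0.0, 0.707, 0.001]
wrist_force: [0.3, -0.5, -1.2]
opening: 0.436
time_s: 66.0
eef_pos: [0.605, -0.09, 0.0674]
eef_rot: [0.707, -0.001, 0.707, 0.001]
wrist_force: [-0.4, -0.3, -2.1]
opening: 0.441
time_s: 66.5
eef_pos: [0.605, -0.09, 0.0633]
eef_rot: [0.707, -0.0, 0.707, 0.001]
wrist_force: [0.7, -0.0, -1.5]
opening: 0.438
```

Underside is now at 47 mm with no contact, so it fits so far. I'll lower it all the way.

```bash
python3 -m jog '[5,0,0,0,20,10,0,0,0,20,15,0,0,0,20,18,0,0,0,20,20,0,0,0,20]'; python3 -m jog '[4,0,0,0,20,8,0,0,0,20,11,0,0,0,20,13,0,0,0,20,14,0,0,0,20]';  python3 -m jog '[0.5,0,0,0,20,1,0,0,0,20,1.5,0,0,0,20,1.5,0,0,0,20,1.5,0,0,0,20]'
```

```text
time_s: 67.0
eef_pos: [0.6048, -0.0899, 0.0429]
eef_rot: [0.707, -0.0, 0.707, 0.001]
wrist_force: [0.2, 0.0, -0.8]
opening: 0.434
time_s: 67.5
eef_pos: [0.605, -0.09, 0.0292]
eef_rot: [0.707, -0.001, 0.707, 0.001]
wrist_force: [-0.1, 0.2, -0.8]
opening: 0.439
time_s: 68.0
eef_pos: [0.6052, -0.09, 0.0282]
eef_rot: [0.707, -0.001, 0.707, 0.0]
wrist_force: [-0.3, -0.1, -1.1]
opening: 0.436
```

r1 slid all the way down (underside about 12 mm), so it fits and goes to the tray.

```bash
python3 -m jog '[-30,0,0,0,20,-70,0,0,0,20,-110,0,0,0,20,-140,0,0,0,20,-140,0,0,0,20]'; python3 -m jog '[0,160,-38,0,20,0,160,-38,0,20,0,160,-38,0,20,0,160,-38,0,20,0,160,-38,0,20]'; python3 -m jog '[0,160,-38,0,20,0,160,-38,0,20,0,160,-38,0,20,0,160,-38,0,20,0,160,-38,0,20]'; python3 -m jog '[0,159,-38,0,20,0,159,-38,0,20,0,159,-38,0,20,0,159,-38,0,20,0,159,-38,0,20]'; python3 -m jog '[0,0,0,0,20,0,0,0,0,20,40,0,0,0,20,80,0,0,0,20,110,0,0,0,20]'; python3 -m jog '[0,0,0,0,20,0,0,0,0,20,0,0,0,0,20,0,0,0,0,20,0,0,0,0,20]'; python3 - <<'E'
from h import *
print(go((.4906,.3887,.021)),status.get_obs()['wrist_force'])
E
```

```text
time_s: 68.5
eef_pos: [0.6084, -0.0911, 0.1741]
eef_rot: [0.711, -0.002, 0.704, -0.001]
wrist_force: [0.9, -0.5, -1.4]
opening: 0.435
time_s: 69.0
eef_pos: [0.5655, 0.0723, 0.167]
eef_rot: [0.706, -0.002, 0.708, 0.002]
wrist_force: [-0.2, 0.0, -1.9]
opening: 0.437
time_s: 69.5
eef_pos: [0.5283, 0.2307, 0.1674]
eef_rot: [0.707, -0.002, 0.707, 0.001]
wrist_force: [0.7, -0.7, -1.1]
opening: 0.435
time_s: 70.0
eef_pos: [0.4908, 0.3889, 0.1674]
eef_rot: [0.707, -0.001, 0.707, 0.001]
wrist_force: [-0.7, -0.3, -2.2]
opening: 0.439
time_s: 70.5
eef_pos: [0.4905, 0.3864, 0.0559]
eef_rot: [0.707, -0.0, 0.708, -0.001]
wrist_force: [-0.8, 0.1, -2.1]
opening: 0.434
time_s: 71.0
eef_pos: [0.4915, 0.3893, 0.0599]
eef_rot: [0.708, -0.0, 0.706, 0.001]
wrist_force: [1.0, 0.6, -0.8]
opening: 0.434
[38.9 -0.7 -1. ] [ 1.00801517  0.61796668 -0.84922058]
```

```bash
python3 -m jog '[15,0,0,0,20,28,0,0,0,20,35,0,0,0,20,39,0,0,0,20,39,0,0,0,20]'; python3 -m jog '[0,0,0,0,20,0,0,0,0,58,0,0,0,0,58,0,0,0,0,58,-10,0,0,0,58]';  python3 -m jog '[-50,0,0,0,58,-100,0,0,0,60,-150,0,0,0,60,-180,0,-30,0,60,-190,30,-60,0,60]'; python3 -m jog '[0,50,-100,0,60,0,70,-150,0,60,0,70,-150,0,60,0,70,-150,0,60,0,70,-150,0,60]'; python3 - <<'E'
from h import *
im,c=shot('side'); s,_=shot('top')
a=cv2.resize(im[140:380,160:480],None,fx=2.5,fy=2.5,interpolation=cv2.INTER_CUBIC); save('fin_side',a)
b=cv2.resize(s[130:270,180:480],None,fx=2.6,fy=2.6,interpolation=cv2.INTER_CUBIC); save('fin_top',b)
print(proj(c,(.5978,-.259,.145)),proj(c,(.5978,-.259,.1)))
E
```

```text
time_s: 71.5
eef_pos: [0.489, 0.3882, 0.0201]
eef_rot: [0.706, -0.002, 0.708, -0.0]
wrist_force: [-10.4, -6.5, 18.7]
opening: 0.439
time_s: 72.0
eef_pos: [0.4891, 0.3881, 0.0274]
eef_rot: [0.706, -0.001, 0.708, -0.0]
wrist_force: [-0.2, -0.6, 0.0]
opening: 0.58
time_s: 72.5
eef_pos: [0.4327, 0.418, 0.2247]
eef_rot: [0.71, 0.002, 0.705, 0.0]
wrist_force: [0.9, 0.9, 0.2]
opening: 0.602
time_s: 73.0
eef_pos: [0.2782, 0.4895, 0.2197]
eef_rot: [0.707, -0.002, 0.707, 0.002]
wrist_force: [0.4, 0.4, -0.1]
opening: 0.599
[416.33529773 278.8180666 ] [412.44945438 290.29362361]
```

View pics/fin_side.png

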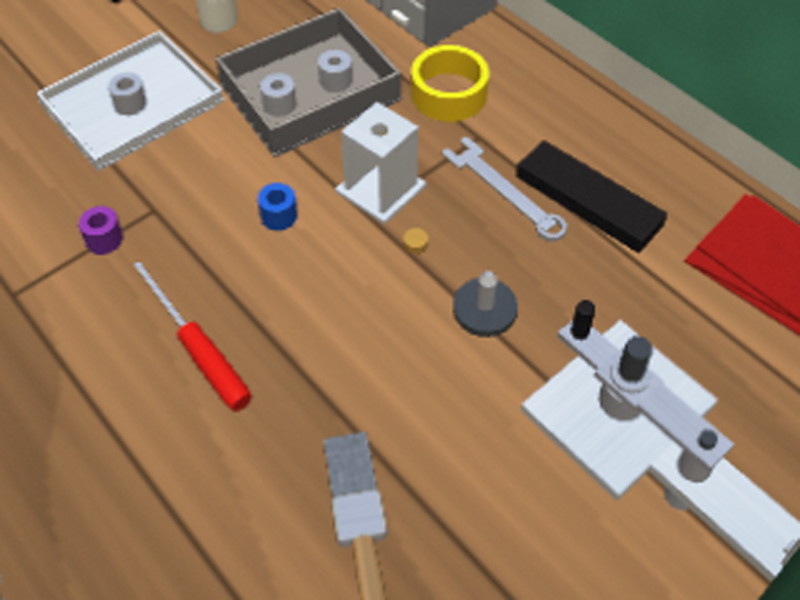

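The side view shows one roller in the tray (127,93) and two in the crate (278,95) and (335,70). The pin's flange is on the strap over the seated roller (633,370). Bystanders and look-alikes have not moved, and the arm is clear.

```bash
python3 -c "
from bench import hand_in
print(hand_in())"
```

```text
the job is handed in; nothing more can be done
None
```

The job is done and handed in after about 73 s of the 210 s allowed. I tried all four rollers on the gauge pin and dealt with each as asked.

| Roller | Gauge result | Where it is now |
|---|---|---|
| Rightmost (top view) | Slid down to the disc (12 mm) | On the seat, under strap and pin |
| Leftmost (top view) | Slid down to the disc (12 mm) | Good tray |
| Middle two | Stopped at about 54 mm, force rising to about 12 N | Scrap crate |

- **Knocked roller:** the leftmost roller had been pushed about 4 cm aside partway through. I found its new position before picking it up.
- **Assembly:** the roller's bore was about 1.3 mm off the seat hole, and the strap hole about 0.7 mm off. Both are within the pin's clearance. The pin met no resistance until its flange touched the strap at the expected height, with about 6 N.
- **Last check:** the final side view shows the flange on the strap, two rollers in the crate and one in the tray. The blue and purple look-alikes and the bystanders in that view look unmoved, and the arm is clear. I saw no disagreement, but I did not measure flange flushness again after releasing the pin.
- **Forces:** the highest wrist force in the readings after each move was about 22 N, when the roller touched the tray floor.
- **Pictures:** I viewed 16, two over the budget of 14.

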